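# Clear the jars off the mixer's hatch and set its program dial

## Task

White-capped sample jars have been left standing on the sliding hatch of the bench mixer: first move all of them into the green tray, standing upright and well inside it. Then slide the hatch fully open by its blue handle, turn the dial underneath until its orange pointer rests at the green spot, let go of it, and slide the hatch fully closed again. Leave everything else, the blue-capped jar included, where it is, and never tip a jar over.

Things in the scene. Friction and masses are not known exactly. Their poses are not given: they have to be found in the camera images.
- jar_a: amber glass jar with a white cap, upright cylinder of diameter 46, height 46, with a heavy base, 0.08 to 0.17 kg; at the start it stands on the mixer's hatch. Origin: centre of its underside. None if this jar is absent
- jar_b: amber glass jar with a white cap, upright cylinder of diameter 46, height 46, with a heavy base, 0.08 to 0.17 kg; at the start it stands on the mixer's hatch. Origin: centre of its underside. None if this jar is absent
- jar_c: amber glass jar with a white cap, upright cylinder of diameter 46, height 46, with a heavy base, 0.08 to 0.17 kg; at the start it stands on the mixer's hatch. Origin: centre of its underside. None if this jar is absent
- jar_d: amber glass jar with a white cap, upright cylinder of diameter 46, height 46, with a heavy base, 0.08 to 0.17 kg; at the start it stands on the mixer's hatch. Origin: centre of its underside. None if this jar is absent
- tray: open green tray fixed to the bench, outer 200 x 200, walls 5 thick and 28 high, inner floor 5 above the bench. Origin: centre of its underside; x and y along its sides
- mixer: bench mixer fixed to the bench, white housing, x -110 to 110, y -130 to 290 in its frame; yaw within 0.2 rad. Origin: at bench height under the middle of the closed hatch; z up. Its rim round the hatch is 66 high, flush with the hatch; at y above 105 is a grey hood 80 high, which the hatch slides into: things standing on the hatch would jam there
- hatch (a joint): steel sliding hatch, 178 x 210, top 66 above the bench; 0 = closed, grows to 0.145 m (fully open) as it slides along the mixer's +y; stays where it is left, moves with about 2 N
- hatch_handle (a point): middle of the hatch's blue handle, a bar 70 long (mixer x), 12 thick (mixer y), standing 26 above the hatch; this point is 14 above the hatch's top face, 12 below the handle's top; 85 to the mixer's -y from the hatch's centre. It moves with the hatch
- dial (a joint): detented selector dial in a well under the hatch; turns clockwise from above as the value grows; a click every 0.5236 rad (rests at multiples of it), stops at -0.1 and 3.9; a click takes about 0.05 N m; let go, it snaps to the nearest click. Starts on click 0 or 1
- dial_grip (a point): on the dial's vertical axis, 48 above the bench: the height to grip. The grip is a black bar 42 long, 14 thick, from 26 to 56 above the bench, on a disc of diameter 44. This frame turns with the dial: the bar lies along its x, the orange pointer along its -x. With the hatch open, fingers have 65 of room round the axis; the well's floor is 15 above the bench
- dial_tip (a point): tip of the dial's orange pointer, 45 from the axis; turns with the dial
- mark_green: green spot, diameter 11, on the dial plate 45 from the dial's axis, at one of the clicks 3 to 7 (four other spots are grey); drawn anew each start, always reached by turning clockwise. Origin: its centre
- blue_jar: amber jar like the others (diameter 46, height 46) but with a BLUE cap; stands on the bench and stays there. Origin: centre of underside
- tip_box: clear box with a blue lid, 80 x 120 x 55; bystander. Origin: centre of underside
- wash_bottle: white bottle, diameter 64, height 160; bystander. Origin: centre of underside
- beaker: steel cup, diameter 70, height 80; bystander. Origin: centre of underside
- driver: screwdriver 180 long lying on the bench beyond the mixer; bystander
- amber_bottle: large amber bottle, diameter 72, height 150; bystander. Origin: centre of underside
- timer: white timer 50 x 70 x 18 lying on the mixer's hood; bystander. Origin: centre of underside
Mind the look-alikes: they are no part of the job. Leave any purple look-alike of the jar_c alone.

How it is judged:
By the outcome, as a careful person would: the job done as asked, in the order asked, and still so for the second after the job is handed in, with the robot touching nothing.
Of jar_a, jar_b, jar_c, jar_d only 3 to 4 are there at a start; the rules pass over those that are not, and their reading is None.
At some moment in a run one of jar_a, jar_b, jar_c, jar_d may be knocked a few centimetres aside while the robot is not near it.
It also fails if it takes over 208 s, if anything falls off the work surface, if the arm or the gripper's body presses on something with over 40 N, if the wrist force passes 120 N, or if a joint passes its speed limit or range.

## Robot

A 6-joint arm with a two-finger parallel gripper is mounted at the origin on the work surface. World frame = base frame: x ahead of the robot, y to its left, z up, the work surface at z = 0. Lengths are in m, angles in rad, forces in N, time in s.
With the tool pointing down it reaches from about 0.25 to 0.775 m from the base axis. Payload 4 kg.
Tool frame: the origin (TCP) lies midway between the tips of the shut fingers; the grasp point (between the pads) lies 19 mm behind it; y points along the fingers, x is the direction in which the jaws open and shut, and the axes are right-handed (so a half turn about y gives the same grasp; the last joint's range is limited). The gripper opens to 94 mm and grips with 3 to 60 N. Pads are 16 mm wide; open, the fingers measure 119 mm over their backs; the gripper's body (75 mm by 177 mm) begins 78 mm behind the grasp point.
Start: joints at [1.223, 0.087, 1.371, -0, 1.684, -0.103], TCP at [0.133, 0.534, 0.206] pointing down, gripper open.
Joint ranges: [-3.1, 3.1], [-0.76, 2.03], [0.27, 2.55], [-1.08, 4.22], [0.17, 2.65], [-2.57, 2.57]. Speed limits (rad/s): [2.79, 2.79, 3.14, 3.14, 3.14, 3.14].

## Interface

Orientations are given as [roll, pitch, yaw] about the fixed x, y, z axes, in that order (R = Rz(yaw) Ry(pitch) Rx(roll)).
In Python, from bench import robot, snapshot, camera_info, ticket gives the robot as it stands.
- The arm moves only by the shell command python3 -m creep 'ROWS'. ROWS is JSON, a list of rows, each an object with "slide": the shift along the tool's x, y, z in mm, a list of three; "roll": the turn about the tool's y in degrees; "grip": the closure, from 0 (fully open) to 1 (shut). In form: [{"slide": [x, y, z], "roll": roll, "grip": grip}, ...]. A call has 1 to 20 rows; each row is the pose to reach, as a shift and turn from the pose commanded when the call began, along the tool's axes at that moment; what a row does not reach only later rows make up. A row lasts 1/12 s, in which the tool goes at most 41.7 mm and 7.16 degrees, less where a joint would pass 70% of its speed; a pose out of reach is approached as far as the arm can. A call with a gripper value outside its range is refused whole. The fingers move at their own pace and stop on an object; the grip force is fixed at half the most. Time passes only in rows, so rows that repeat a pose let the fingers close. It gives the time, the measured TCP pose, the force and the opening at its end, in the units of the state.
- robot.get_obs(): the state, without advancing time (a new reading comes with each control period).
- snapshot(name): name is "scene" or "top"; returns the picture (420x560x3 uint8, red, green, blue); there is no depth.
- camera_info(name): a dict with "fx", "fy", "cx", "cy" (pixels), "cam_to_world" (4x4, takes a point from camera to world coordinates). Camera axes: x right, y down, z forward; pixel columns grow to the right and rows downward; lengths in m; the calibration is good to about 2 mm. A picture is of the moment at which its call begins. camera_info takes no time and is no camera call.
- ticket.close_job(): hands the job in, once; it reports no verdict.
The state is a dict: "time": time; "joint_positions": joint angles; "qvel": joint speeds; "joint_torque": joint torques, N m; "tool_pos": TCP position; "ee_rot": TCP orientation; "wrist_force": force on the tool from outside, world axes, zero at the start; "wrist_torque": the same for the moment, N m; "width": finger opening in m.
Only numpy, scipy, OpenCV 4.12 (cv2) and the standard library are available. Lean on these libraries where they do the work, as an engineer would, in place of code of your own. Each camera call takes 0.05 s, during which the arm holds its last target.

## Working session

There is one attempt and no reset: what is moved stays moved. The work goes in short steps, Python scripts to look and compute and a shell command to move; the robot and the scene stay as the last step left them, time stands still between calls to the robot, and variables do not carry over. Pictures are saved under pics/ and viewed, and the job is handed in when it is done.

```bash
ls; mkdir -p pics; python3 - <<'E'
from bench import robot,snapshot,camera_info
import cv2
for n in("scene","top"):
    cv2.imwrite(f"pics/{n}0.png",cv2.cvtColor(snapshot(n),cv2.COLOR_RGB2BGR))
    print(n,camera_info(n))
print(robot.get_obs())
E
```

```text
pics
scene {'fx': 394.28111611043585, 'fy': 394.28111611043585, 'cx': 273.8418422556388, 'cy': 200.0221677760153, 'cam_to_world': array([[ 0.81556507,  0.31622074, -0.48462156,  1.11035638],
       [ 0.57826627, -0.41427199,  0.70284197, -0.76808707],
       [ 0.02148807, -0.85345367, -0.52072555,  0.67757426],
       [ 0.        ,  0.        ,  0.        ,  1.        ]])}
top {'fx': 397.67148417945197, 'fy': 397.67148417945197, 'cx': 279.313121595422, 'cy': 198.5217003656962, 'cam_to_world': array([[ 0.00762827, -0.99063162,  0.13634809,  0.39571835],
       [-0.99983768, -0.00533034,  0.01721054,  0.02469832],
       [-0.01632252, -0.13645724, -0.99051148,  1.37178292],
       [ 0.        ,  0.        ,  0.        ,  1.        ]])}
{'time': 0.1, 'joint_positions': array([ 1.22293520e+00,  8.79087233e-02,  1.37210919e+00, -3.31221167e-05,
        1.68361868e+00, -1.03127324e-01]), 'qvel': array([-0.00065505, -0.00172304, -0.00187132,  0.00090362, -0.00081235,
       -0.00089991]), 'joint_torque': array([ 2.09780068e-03, -3.41252840e+01, -3.03302121e+01,  7.19260192e-02,
        3.03974818e-02, -1.02404899e-04]), 'tool_pos': array([0.13312088, 0.5331253 , 0.20440306]), 'ee_rot': array([-1.57061866,  0.00203647,  1.32605901]), 'wrist_force': array([ 0.87010121, -0.12743365, -0.79499954]), 'wrist_torque': array([ 0.01437545, -0.00855985, -0.00701946]), 'width': 0.0940450393497718}
```

View pics/scene0.png

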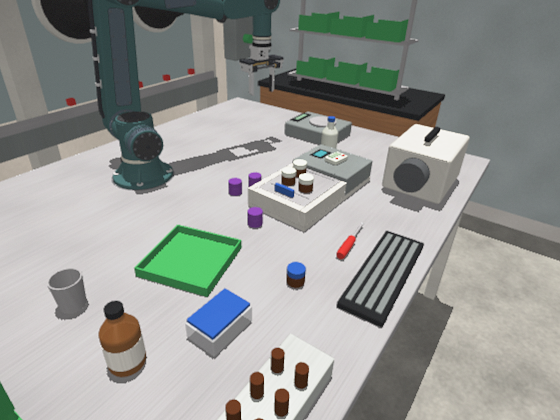

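View pics/top0.png

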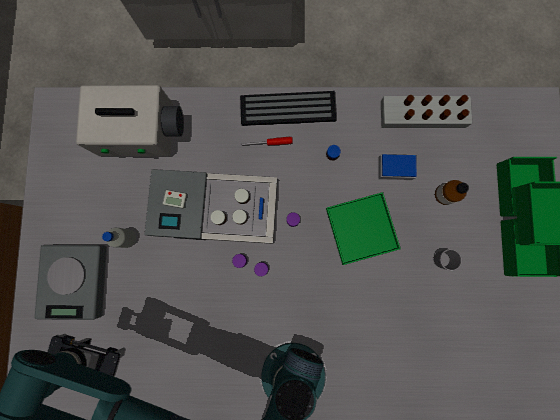

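```bash
python3 - <<'E'
import cv2,numpy as np
a=cv2.imread("pics/top0.png")[160:285,140:310];b=cv2.imread("pics/scene0.png")[140:240,220:380]
cv2.imwrite("pics/crop0.png",cv2.resize(a,(765,562),interpolation=cv2.INTER_CUBIC))
cv2.imwrite("pics/crop1.png",cv2.resize(b,(800,500),interpolation=cv2.INTER_CUBIC))
E
```

```text
(no output)
```

View pics/crop0.png

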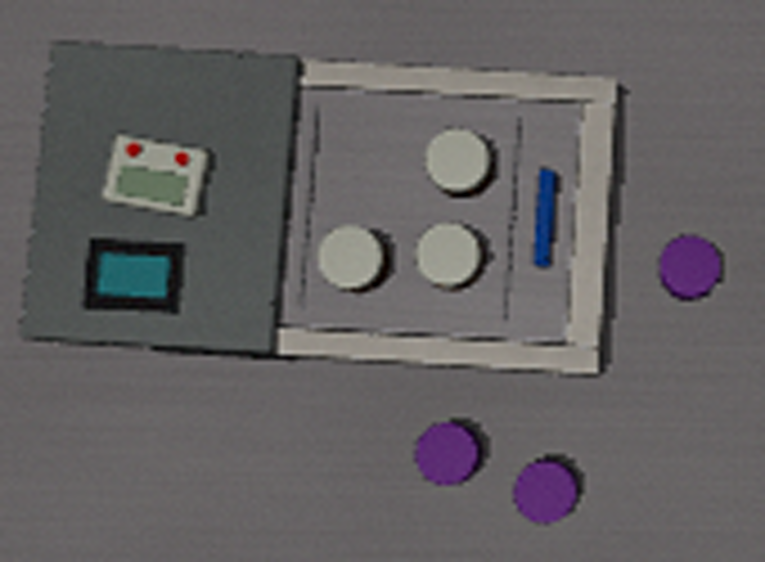

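View pics/crop1.png

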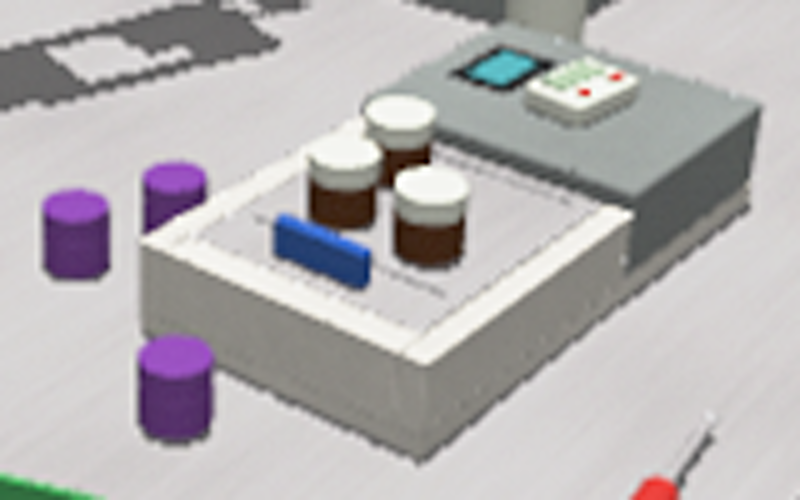

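```bash
cat >h.py <<'E'
from bench import robot,snapshot,camera_info
import cv2,numpy as np
def p2w(n,u,v,z):
    c=camera_info(n);T=c["cam_to_world"]
    d=T[:3,:3]@np.array([(u-c["cx"])/c["fx"],(v-c["cy"])/c["fy"],1]);o=T[:3,3]
    return (o+d*(z-o[2])/d[2])[:2]
def w2p(n,p):
    c=camera_info(n);T=c["cam_to_world"];q=T[:3,:3].T@(np.array(p)-T[:3,3])
    return np.array([c["fx"]*q[0]/q[2]+c["cx"],c["fy"]*q[1]/q[2]+c["cy"]])
def pic(n,f,crop=None,s=1):
    im=cv2.cvtColor(snapshot(n),cv2.COLOR_RGB2BGR)
    cv2.imwrite("pics/raw_"+f,im)
    o=im
    if crop: x0,y0,x1,y1=crop;o=im[y0:y1,x0:x1]
    cv2.imwrite("pics/"+f,cv2.resize(o,None,fx=s,fy=s,interpolation=cv2.INTER_CUBIC));return im
def blobs(m,amin=10):
    n,l,st,ce=cv2.connectedComponentsWithStats(m.astype(np.uint8))
    return [(np.round(ce[i],2),st[i]) for i in range(1,n) if st[i][4]>=amin]
def state():
    o=robot.get_obs();print("t",round(o["time"],2),"tcp",np.round(o["tool_pos"],4),"rot",np.round(o["ee_rot"],3),"F",np.round(o["wrist_force"],1),"w",round(o["width"],4));return o
def plan(target,yaw=None):
    "slide (mm) & yaw change; tool frame now -> target TCP"
    o=robot.get_obs();from scipy.spatial.transform import Rotation as R
    r=R.from_euler("xyz",o["ee_rot"]);print("slide",np.round(r.inv().apply(np.array(target)-o["tool_pos"])*1e3,1))
    if yaw is not None: print("world yaw change deg",np.round(np.degrees(yaw-o["ee_rot"][2]),1))
E
python3 - <<'E'
from h import *
im=cv2.imread("pics/top0.png");hsv=cv2.cvtColor(im,cv2.COLOR_BGR2HSV)
roi=im[170:240,203:280]
print(im[196,242],im[216,240],im[205,230],im[200,262],im[180,250])
m=np.zeros(im.shape[:2],bool);m[184:236,206:256]=(im.min(2)[184:236,206:256]>150)
for c,s in blobs(m,20): print("cap",c,s,p2w("top",*c,.112))
b=(hsv[...,0]>100)&(hsv[...,0]<130)&(hsv[...,1]>150)
for c,s in blobs(b): print("blue",c,s,p2w("top",*c,.092),p2w("top",*c,.046))
p=(hsv[...,0]>130)&(hsv[...,0]<160)&(hsv[...,1]>120)
for c,s in blobs(p): print("purp",c,s,p2w("top",*c,.046))
g=((hsv[...,0]>50)&(hsv[...,0]<75)&(hsv[...,1]>150)).astype(np.uint8)
l,cnt,k=0,0,0
cs,_=cv2.findContours(g,0,2)
for c in cs:
  if cv2.contourArea(c)>1500:
    r=cv2.minAreaRect(c);bp=cv2.boxPoints(r);print("tray",r,[np.round(p2w("top",*q,.028),4) for q in bp])
for q in [(277.3,177.8),(273.3,242.7),(206.5,173),(201.8,239)]: print("rim",p2w("top",*q,.066))
E
```

```text
[145 155 153] [145 156 156] [109 110 113] [111  49   6] [139 148 151]
blue [333.1  151.29] [327 145  13  14 140] [ 0.72996207 -0.1291476 ] [ 0.74197599 -0.13467738]
blue [398.56 165.06] [382 154  34  23 726] [ 0.68446088 -0.34229877] [ 0.69483932 -0.35548997]
blue [260.63 207.93] [259 198   5  21  73] [0.54078095 0.10725894] [0.54599502 0.11022646]
blue [107.33 236.19] [102 232  11   9  79] [0.44608656 0.60155207] [0.44789698 0.62228627]
purp [292.83 219.19] [287 213  13  14 145] [0.5087785  0.00205063]
purp [239.32 260.39] [233 254  14  14 158] [0.37138675 0.17817628]
purp [260.94 268.72] [254 262  14  14 149] [0.34488374 0.10638093]
tray ((362.8658752441406, 228.0389862060547), (59.88127136230469, 60.16059875488281), 73.7798080444336) [array([ 0.5501, -0.1094]), array([ 0.6088, -0.3062]), array([ 0.4149, -0.3564]), array([ 0.358 , -0.1633])]
tray ((528.0, 216.5), (119.0, 62.0), 90.0) [array([ 0.7285, -0.6976]), array([ 0.7292, -0.9078]), array([ 0.3287, -0.8729]), array([ 0.327 , -0.6709])]
rim [0.6452757  0.05464291]
rim [0.42972068 0.06591606]
rim [0.66057697 0.29235005]
rim [0.44009546 0.30060515]
```

```bash
python3 - <<'E'
from h import *
im=cv2.imread("pics/top0.png")
m=np.zeros(im.shape[:2],bool);m[184:230,211:252]=(im.min(2)[184:230,211:252]>128)
for c,s in blobs(m,20): print("cap",c,s,p2w("top",*c,.112))
im=cv2.imread("pics/scene0.png")
m=np.zeros(im.shape[:2],bool)
m[155:195,280:315]=(im.min(2)[155:195,280:315]>205)
for c,s in blobs(m,20): print("cap scene",c,s,p2w("scene",*c,.108))
# handle refine
c,s=np.cos(-.056),np.sin(-.056);
E
```

```text
cap [240.98 195.  ] [235 189  13  13 140] [0.57987251 0.16963346]
cap [217.08 216.77] [211 210  13  14 145] [0.50937331 0.2444584 ]
cap [238.96 216.06] [233 210  13  13 142] [0.51206963 0.1746664 ]
cap scene [286.49 163.98] [280 155  19  28 259] [0.48235123 0.21027578]
cap scene [299.7  161.92] [293 159  14   7  73] [0.508379   0.24995794]
cap scene [306.4  176.31] [299 172  15   9  93] [0.57894401 0.17649402]
cap scene [295.92 187.32] [291 179   9  15  37] [0.59042823 0.09846116]
```

```bash
python3 - <<'E'
from h import *
state();plan([.580,.170,.20],np.pi/4)
E
```

```text
t 0.1 tcp [0.1331 0.5331 0.2044] rot [-1.571  0.002  1.326] F [ 0.9 -0.1 -0.8] w 0.094
slide [-244.     4.8 -521.5]
world yaw change deg -31.0
```

```bash
python3 -m creep '[{"slide":[-244,5,-521],"roll":31,"grip":0},{"slide":[-244,5,-521],"roll":31,"grip":0},{"slide":[-244,5,-521],"roll":31,"grip":0},{"slide":[-244,5,-521],"roll":31,"grip":0},{"slide":[-244,5,-521],"roll":31,"grip":0},{"slide":[-244,5,-521],"roll":31,"grip":0},{"slide":[-244,5,-521],"roll":31,"grip":0},{"slide":[-244,5,-521],"roll":31,"grip":0},{"slide":[-244,5,-521],"roll":31,"grip":0},{"slide":[-244,5,-521],"roll":31,"grip":0},{"slide":[-244,5,-521],"roll":31,"grip":0},{"slide":[-244,5,-521],"roll":31,"grip":0},{"slide":[-244,5,-521],"roll":31,"grip":0},{"slide":[-244,5,-521],"roll":31,"grip":0},{"slide":[-244,5,-521],"roll":31,"grip":0},{"slide":[-244,5,-521],"roll":31,"grip":0},{"slide":[-244,5,-521],"roll":31,"grip":0}]'
python3 - <<'E'
from h import *
state();plan([.580,.170,.075],np.pi/4)
pic("scene","s1.png",(200,60,400,240),4)
pic("top","t1.png",(140,130,330,290),4)
E
```

```text
time: 1.52
tool_pos: [0.5791, 0.1709, 0.1998]
ee_rot: [-1.569, 0.001, 0.785]
wrist_force: [-0.5, 0.4, -0.3]
width: 0.0939
t 1.52 tcp [0.5791 0.1709 0.1998] rot [-1.569e+00  1.000e-03  7.850e-01] F [-0.5  0.4 -0.3] w 0.0939
slide [  0.2 124.8  -1.5]
world yaw change deg 0.0
```

View pics/s1.png

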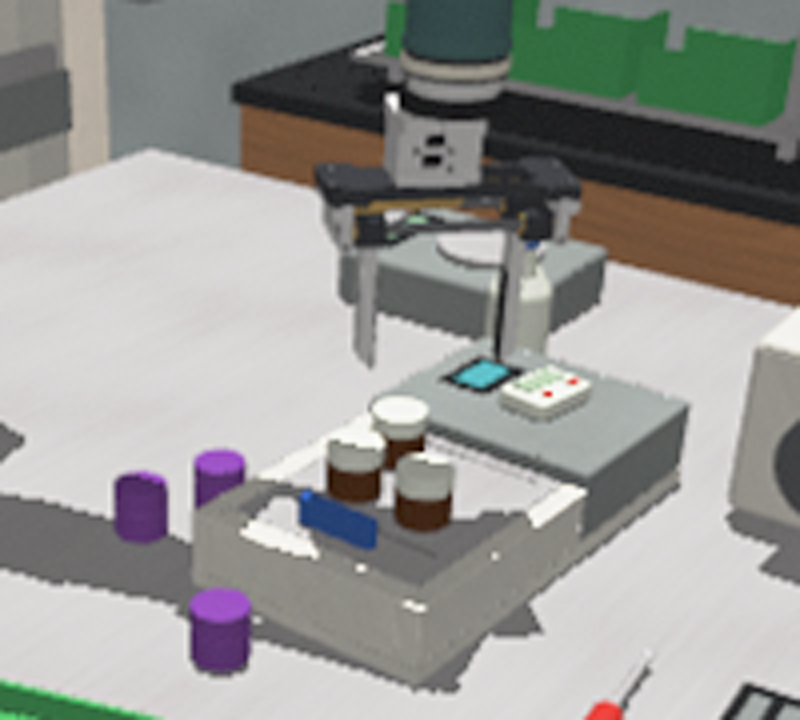

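View pics/t1.png

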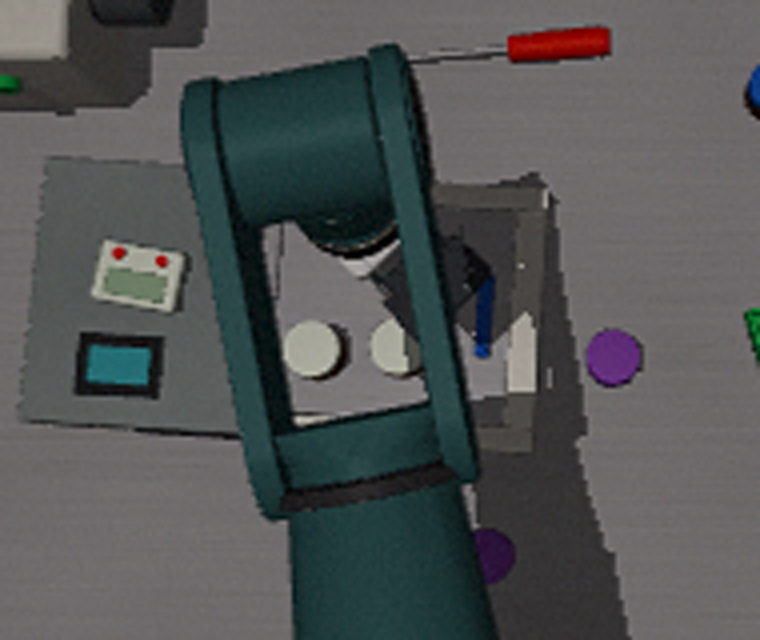

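The three jars stand where I measured them and the gripper is above the right-hand one, scene crop (425,490). I'll descend and grip it.

```bash
python3 -m creep '[{"slide":[0,30,-1],"roll":0,"grip":0},{"slide":[0,60,-1],"roll":0,"grip":0},{"slide":[0,85,-1],"roll":0,"grip":0},{"slide":[0,105,-1],"roll":0,"grip":0},{"slide":[0,115,-1],"roll":0,"grip":0},{"slide":[0,124,-1],"roll":0,"grip":0},{"slide":[0,124,-1],"roll":0,"grip":0},{"slide":[0,124,-1],"roll":0,"grip":0.4},{"slide":[0,124,-1],"roll":0,"grip":0.4},{"slide":[0,124,-1],"roll":0,"grip":1},{"slide":[0,124,-1],"roll":0,"grip":1},{"slide":[0,124,-1],"roll":0,"grip":1},{"slide":[0,124,-1],"roll":0,"grip":1},{"slide":[0,124,-1],"roll":0,"grip":1},{"slide":[0,124,-1],"roll":0,"grip":1},{"slide":[0,124,-1],"roll":0,"grip":1}]'
python3 - <<'E'
from h import *
pic("scene","s2.png",(200,60,400,240),4)
E
```

```text
time: 2.95
tool_pos: [0.5803, 0.1698, 0.0766]
ee_rot: [-1.571, 0.0, 0.785]
wrist_force: [0.1, 0.1, 1.0]
width: 0.0456
```

View pics/s2.png

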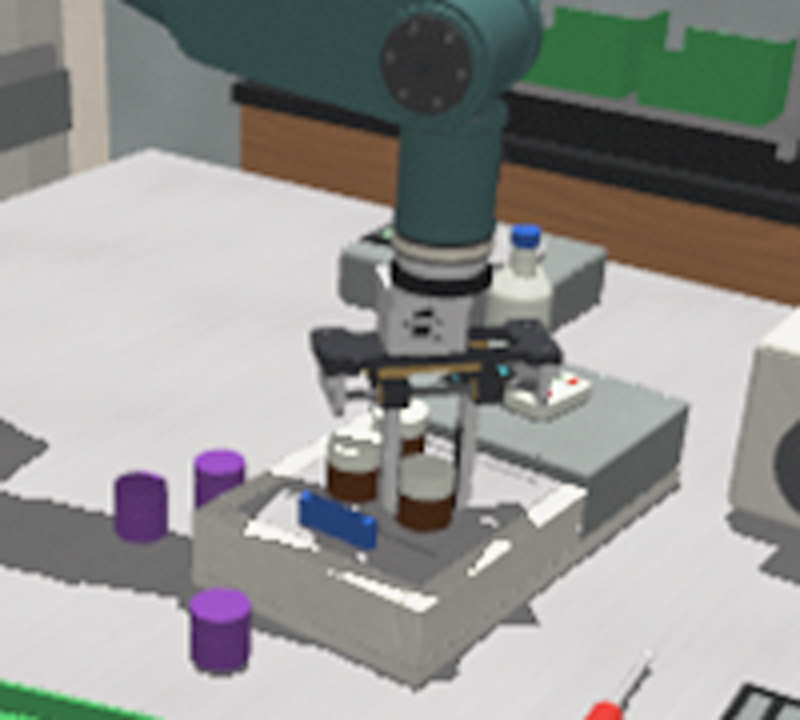

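```bash
python3 -m creep '[{"slide":[0,-8,0],"roll":0,"grip":1},{"slide":[0,-30,0],"roll":0,"grip":1},{"slide":[0,-60,0],"roll":0,"grip":1},{"slide":[0,-85,0],"roll":0,"grip":1},{"slide":[0,-85,0],"roll":0,"grip":1}]'
python3 - <<'E'
from h import *
state();plan([.497,-.282,.16],.29)
E
```

```text
time: 3.42
tool_pos: [0.5835, 0.1706, 0.1688]
ee_rot: [-1.577, -0.01, 0.785]
wrist_force: [0.8, -0.4, 0.1]
width: 0.0454
t 3.42 tcp [0.5835 0.1706 0.1688] rot [-1.577 -0.01   0.785] F [ 0.8 -0.4  0.1] w 0.0454
slide [-381.2    6.7 -259. ]
world yaw change deg -28.4
```

```bash
python3 -m creep '[{"slide":[-15,0,-10],"roll":2,"grip":1},{"slide":[-38,0,-26],"roll":5,"grip":1},{"slide":[-70,0,-48],"roll":9,"grip":1},{"slide":[-103,0,-70],"roll":13,"grip":1},{"slide":[-136,0,-92],"roll":17,"grip":1},{"slide":[-169,0,-115],"roll":20,"grip":1},{"slide":[-202,0,-137],"roll":23,"grip":1},{"slide":[-235,0,-160],"roll":26,"grip":1},{"slide":[-268,0,-182],"roll":28,"grip":1},{"slide":[-301,0,-204],"roll":28,"grip":1},{"slide":[-330,0,-224],"roll":28,"grip":1},{"slide":[-355,0,-240],"roll":28,"grip":1},{"slide":[-370,0,-252],"roll":28,"grip":1},{"slide":[-379,0,-259],"roll":28,"grip":1},{"slide":[-379,0,-259],"roll":28,"grip":1},{"slide":[-379,0,-259],"roll":28,"grip":1},{"slide":[-379,0,-259],"roll":28,"grip":1}]'
python3 - <<'E'
from h import *
state();plan([.497,-.282,.0165],.29)
pic("top","t3.png",(300,100,460,290),3)
pic("scene","s3.png",(80,80,360,320),2.5)
E
```

```text
time: 4.83
tool_pos: [0.4955, -0.2798, 0.1611]
ee_rot: [-1.57, -0.0, 0.298]
wrist_force: [0.1, -0.3, -1.3]
width: 0.0455
t 4.83 tcp [ 0.4955 -0.2798  0.1611] rot [-1.57  -0.     0.298] F [ 0.1 -0.3 -1.3] w 0.0455
slide [  0.7 144.6  -2.7]
world yaw change deg -0.4
```

View pics/s3.png

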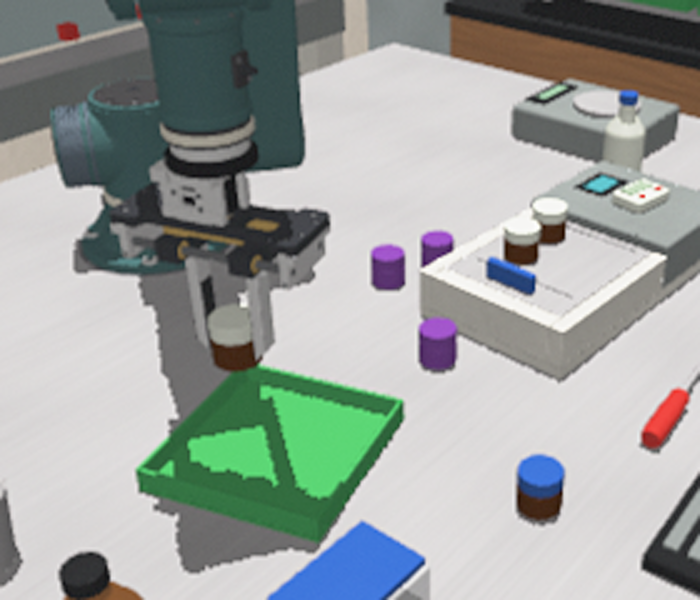

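```bash
python3 -m creep '[{"slide":[0,20,-2],"roll":0,"grip":1},{"slide":[0,50,-2],"roll":0,"grip":1},{"slide":[0,80,-2],"roll":0,"grip":1},{"slide":[0,105,-2],"roll":0,"grip":1},{"slide":[0,123,-2],"roll":0,"grip":1},{"slide":[0,134,-2],"roll":0,"grip":1},{"slide":[0,139,-2],"roll":0,"grip":1},{"slide":[0,142,-2],"roll":0,"grip":1},{"slide":[0,144,-2],"roll":0,"grip":1},{"slide":[0,144,-2],"roll":0,"grip":1},{"slide":[0,144,-2],"roll":0,"grip":1}]'
```

```text
time: 5.85
tool_pos: [0.4967, -0.2836, 0.0188]
ee_rot: [-1.573, -0.002, 0.296]
wrist_force: [0.5, -0.4, -0.6]
width: 0.0453
```

```bash
python3 -m creep '[{"slide":[0,1,0],"roll":0,"grip":1},{"slide":[0,2,0],"roll":0,"grip":1},{"slide":[0,2,0],"roll":0,"grip":1},{"slide":[0,2,0],"roll":0,"grip":1}]'; python3 -m creep '[{"slide":[0,0,0],"roll":0,"grip":0.45},{"slide":[0,0,0],"roll":0,"grip":0.4},{"slide":[0,0,0],"roll":0,"grip":0.2},{"slide":[0,0,0],"roll":0,"grip":0.2},{"slide":[0,0,0],"roll":0,"grip":0.2},{"slide":[0,-10,0],"roll":0,"grip":0.2},{"slide":[0,-30,0],"roll":0,"grip":0.2},{"slide":[0,-60,0],"roll":0,"grip":0.1},{"slide":[0,-100,0],"roll":0,"grip":0},{"slide":[0,-140,0],"roll":0,"grip":0},{"slide":[0,-170,0],"roll":0,"grip":0},{"slide":[0,-170,0],"roll":0,"grip":0},{"slide":[0,-170,0],"roll":0,"grip":0}]'
python3 - <<'E'
from h import *
state()
pic("scene","s4.png",(80,80,360,320),2.5)
im=pic("top","t4.png",(140,130,440,290),2.6)
m=np.zeros(im.shape[:2],bool);m[184:230,211:252]=(im.min(2)[184:230,211:252]>128)
for c,s in blobs(m,20): print("cap",c,s,p2w("top",*c,.112))
E
```

```text
time: 6.18
tool_pos: [0.4959, -0.2832, 0.0156]
ee_rot: [-1.571, -0.0, 0.296]
wrist_force: [-0.2, -0.6, -1.0]
width: 0.0458
time: 7.27
tool_pos: [0.4971, -0.2839, 0.1892]
ee_rot: [-1.576, -0.004, 0.296]
wrist_force: [0.2, -0.3, -1.3]
width: 0.0939
t 7.27 tcp [ 0.4971 -0.2839  0.1892] rot [-1.576 -0.004  0.296] F [ 0.2 -0.3 -1.3] w 0.0939
cap [217.13 216.62] [211 210  14  14 152] [0.50985367 0.24431258]
cap [238.83 216.05] [232 210  14  13 149] [0.51209905 0.17508178]
```

View pics/s4.png

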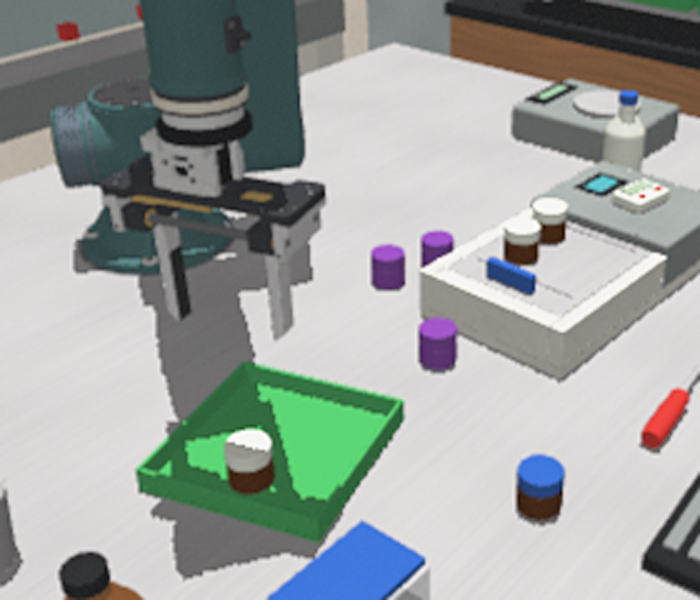

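View pics/t4.png

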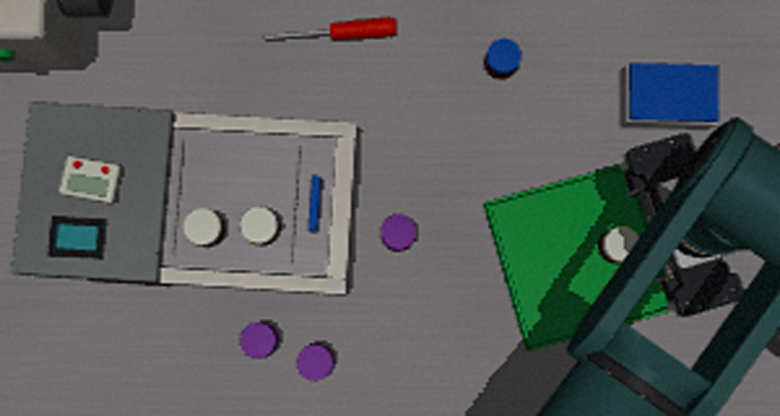

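```bash
python3 - <<'E'
from h import *
plan([.512,.1745,.195],.29)
E
```

```text
slide [149.4 -10.  432.4]
world yaw change deg -0.4
```

```bash
python3 -m creep '[{"slide":[8,-5,22],"roll":0,"grip":0},{"slide":[20,-10,58],"roll":0,"grip":0},{"slide":[33,-10,96],"roll":0,"grip":0},{"slide":[46,-10,134],"roll":0,"grip":0},{"slide":[59,-10,172],"roll":0,"grip":0},{"slide":[73,-10,210],"roll":0,"grip":0},{"slide":[86,-10,248],"roll":0,"grip":0},{"slide":[99,-10,286],"roll":0,"grip":0},{"slide":[112,-10,324],"roll":0,"grip":0},{"slide":[125,-10,362],"roll":0,"grip":0},{"slide":[136,-10,395],"roll":0,"grip":0},{"slide":[144,-10,418],"roll":0,"grip":0},{"slide":[149,-10,432],"roll":0,"grip":0},{"slide":[149,-10,432],"roll":0,"grip":0},{"slide":[149,-10,432],"roll":0,"grip":0},{"slide":[149,-10,432],"roll":0,"grip":0}]'
python3 - <<'E'
from h import *
plan([.512,.1745,.076],.29)
pic("scene","s5.png",(80,80,360,320),2.5)
E
```

```text
time: 8.7
tool_pos: [0.5117, 0.1725, 0.1939]
ee_rot: [-1.571, 0.003, 0.296]
wrist_force: [-0.5, 0.9, 0.2]
width: 0.0942
slide [  1.3 117.9   1.8]
world yaw change deg -0.3
```

View pics/s5.png

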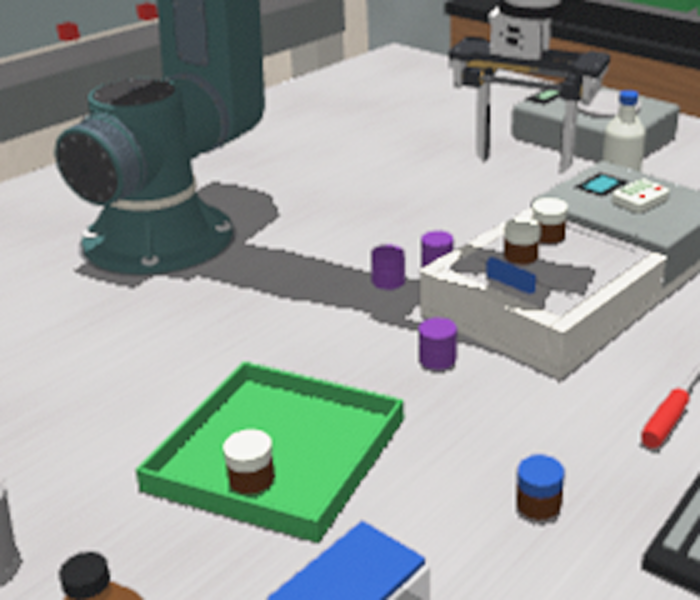

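The first jar stands upright in the tray (247,460). The gripper is above the second jar (521,245), which hasn't moved.

```bash
python3 -m creep '[{"slide":[1,30,2],"roll":0,"grip":0},{"slide":[1,60,2],"roll":0,"grip":0},{"slide":[1,85,2],"roll":0,"grip":0},{"slide":[1,102,2],"roll":0,"grip":0},{"slide":[1,112,2],"roll":0,"grip":0},{"slide":[1,118,2],"roll":0,"grip":0},{"slide":[1,118,2],"roll":0,"grip":0},{"slide":[1,118,2],"roll":0,"grip":0.4},{"slide":[1,118,2],"roll":0,"grip":0.4},{"slide":[1,118,2],"roll":0,"grip":1},{"slide":[1,118,2],"roll":0,"grip":1},{"slide":[1,118,2],"roll":0,"grip":1},{"slide":[1,118,2],"roll":0,"grip":1},{"slide":[1,118,2],"roll":0,"grip":1},{"slide":[1,118,2],"roll":0,"grip":1}]'
python3 -m creep '[{"slide":[0,-8,0],"roll":0,"grip":1},{"slide":[0,-30,0],"roll":0,"grip":1},{"slide":[0,-60,0],"roll":0,"grip":1},{"slide":[0,-85,0],"roll":0,"grip":1},{"slide":[0,-85,0],"roll":0,"grip":1},{"slide":[0,-85,0],"roll":0,"grip":1}]'
python3 - <<'E'
from h import *
plan([.483,-.234,.16],.29)
E
```

```text
time: 10.0
tool_pos: [0.5126, 0.1758, 0.0776]
ee_rot: [-1.571, 0.0, 0.296]
wrist_force: [0.3, 0.6, 0.1]
width: 0.0457
time: 10.5
tool_pos: [0.5137, 0.1761, 0.1646]
ee_rot: [-1.571, -0.004, 0.296]
wrist_force: [-0.4, -0.3, -1.1]
width: 0.0457
slide [-149.2    4.  -383.2]
world yaw change deg -0.4
```

```bash
python3 -m creep '[{"slide":[-7,0,-18],"roll":0,"grip":1},{"slide":[-18,0,-46],"roll":0,"grip":1},{"slide":[-32,0,-82],"roll":0,"grip":1},{"slide":[-46,0,-118],"roll":0,"grip":1},{"slide":[-60,0,-154],"roll":0,"grip":1},{"slide":[-74,0,-190],"roll":0,"grip":1},{"slide":[-88,0,-226],"roll":0,"grip":1},{"slide":[-102,0,-262],"roll":0,"grip":1},{"slide":[-116,0,-298],"roll":0,"grip":1},{"slide":[-129,0,-330],"roll":0,"grip":1},{"slide":[-139,0,-356],"roll":0,"grip":1},{"slide":[-145,0,-374],"roll":0,"grip":1},{"slide":[-148,0,-382],"roll":0,"grip":1},{"slide":[-148,0,-382],"roll":0,"grip":1},{"slide":[-148,0,-382],"roll":0,"grip":1},{"slide":[-148,0,-382],"roll":0,"grip":1}]'
python3 - <<'E'
from h import *
plan([.483,-.234,.017],.29)
pic("scene","s6.png",(80,80,360,320),2.5)
E
```

```text
time: 11.83
tool_pos: [0.4825, -0.2313, 0.1617]
ee_rot: [-1.569, 0.001, 0.298]
wrist_force: [-0.1, 0.6, -0.3]
width: 0.0456
slide [ -0.2 144.7  -3. ]
world yaw change deg -0.4
```

View pics/s6.png

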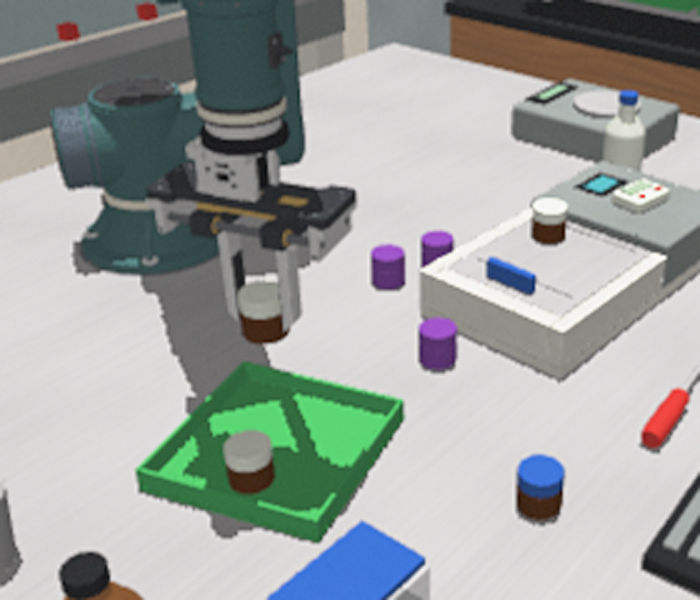

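```bash
python3 -m creep '[{"slide":[0,20,-1],"roll":0,"grip":1},{"slide":[0,50,-1],"roll":0,"grip":1},{"slide":[0,80,-1],"roll":0,"grip":1},{"slide":[0,105,-1],"roll":0,"grip":1},{"slide":[0,123,-1],"roll":0,"grip":1},{"slide":[0,134,-1],"roll":0,"grip":1},{"slide":[0,139,-1],"roll":0,"grip":1},{"slide":[0,142,-1],"roll":0,"grip":1},{"slide":[0,144,-1],"roll":0,"grip":1},{"slide":[0,144,-1],"roll":0,"grip":1},{"slide":[0,144,-1],"roll":0,"grip":1},{"slide":[0,144,-1],"roll":0,"grip":1}]'
```

```text
time: 12.88
tool_pos: [0.4837, -0.2342, 0.0196]
ee_rot: [-1.572, -0.002, 0.296]
wrist_force: [0.3, -0.4, 0.0]
width: 0.0454
```

```bash
python3 -m creep '[{"slide":[0,1,0],"roll":0,"grip":1},{"slide":[0,2,0],"roll":0,"grip":1},{"slide":[0,2,0],"roll":0,"grip":1},{"slide":[0,2,0],"roll":0,"grip":1}]'; python3 -m creep '[{"slide":[0,0,0],"roll":0,"grip":0.45},{"slide":[0,0,0],"roll":0,"grip":0.4},{"slide":[0,0,0],"roll":0,"grip":0.2},{"slide":[0,0,0],"roll":0,"grip":0.2},{"slide":[0,0,0],"roll":0,"grip":0.2},{"slide":[0,-10,0],"roll":0,"grip":0.2},{"slide":[0,-30,0],"roll":0,"grip":0.2},{"slide":[0,-60,0],"roll":0,"grip":0.1},{"slide":[0,-100,0],"roll":0,"grip":0},{"slide":[0,-140,0],"roll":0,"grip":0},{"slide":[0,-175,0],"roll":0,"grip":0},{"slide":[0,-175,0],"roll":0,"grip":0},{"slide":[0,-175,0],"roll":0,"grip":0}]'
python3 - <<'E'
from h import *
state()
pic("scene","s7.png",(80,80,360,320),2.5)
im=pic("top","t7.png",(140,130,440,290),2.6)
m=np.zeros(im.shape[:2],bool);m[184:230,211:252]=(im.min(2)[184:230,211:252]>128)
for c,s in blobs(m,20): print("cap",c,s,p2w("top",*c,.112));plan([*p2w("top",*c,.112),.195],.29)
E
```

```text
time: 13.22
tool_pos: [0.483, -0.2338, 0.0166]
ee_rot: [-1.571, -0.0, 0.296]
wrist_force: [-0.0, -1.4, 0.2]
width: 0.0455
time: 14.3
tool_pos: [0.4844, -0.2346, 0.1956]
ee_rot: [-1.576, -0.005, 0.296]
wrist_force: [-0.4, -0.0, -0.9]
width: 0.0944
t 14.3 tcp [ 0.4844 -0.2346  0.1956] rot [-1.576 -0.005  0.296] F [-0.4 -0.  -0.9] w 0.0944
cap [217.05 216.61] [211 210  14  14 152] [0.50988406 0.24456911]
slide [165.8  -3.9 449.2]
world yaw change deg -0.4
```

View pics/s7.png

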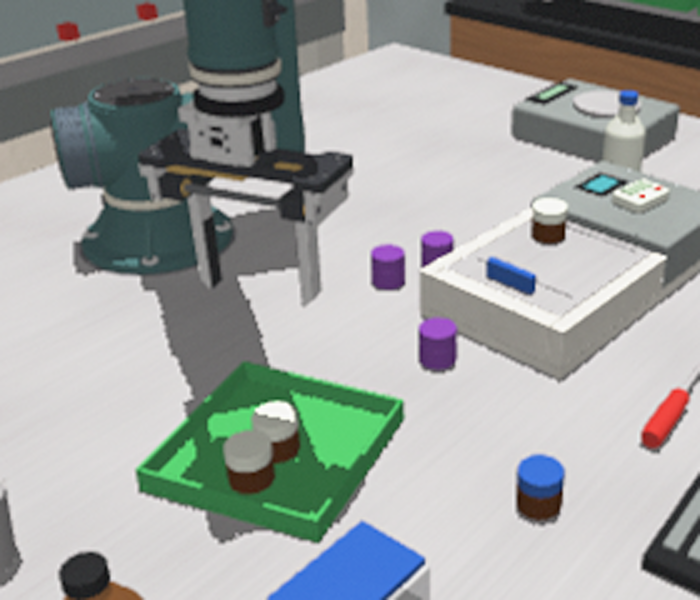

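View pics/t7.png

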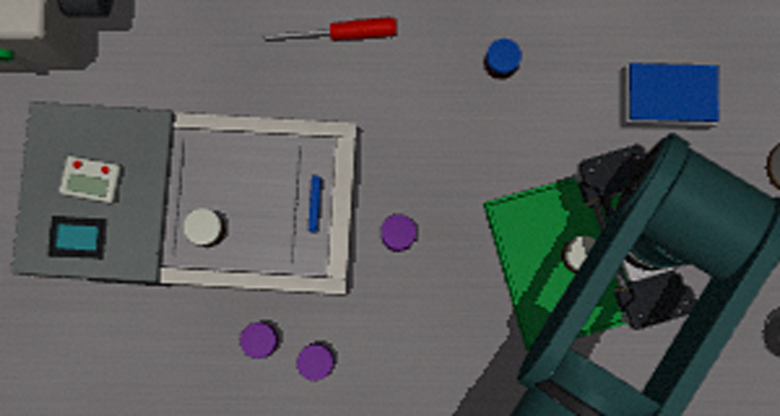

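```bash
python3 -m creep '[{"slide":[8,-5,22],"roll":0,"grip":0},{"slide":[22,-5,58],"roll":0,"grip":0},{"slide":[36,-5,96],"roll":0,"grip":0},{"slide":[50,-5,134],"roll":0,"grip":0},{"slide":[64,-5,172],"roll":0,"grip":0},{"slide":[78,-5,210],"roll":0,"grip":0},{"slide":[92,-5,248],"roll":0,"grip":0},{"slide":[106,-5,286],"roll":0,"grip":0},{"slide":[120,-5,324],"roll":0,"grip":0},{"slide":[134,-5,362],"roll":0,"grip":0},{"slide":[148,-5,400],"roll":0,"grip":0},{"slide":[158,-5,430],"roll":0,"grip":0},{"slide":[166,-5,449],"roll":0,"grip":0},{"slide":[166,-5,449],"roll":0,"grip":0},{"slide":[166,-5,449],"roll":0,"grip":0},{"slide":[166,-5,449],"roll":0,"grip":0}]'
python3 - <<'E'
from h import *
plan([.510,.2445,.076],.29)
pic("scene","s8.png",(80,80,360,320),2.5)
E
```

```text
time: 15.73
tool_pos: [0.5098, 0.2432, 0.1947]
ee_rot: [-1.572, 0.004, 0.296]
wrist_force: [-0.0, -0.3, 0.3]
width: 0.094
slide [  1.  118.7   1.3]
world yaw change deg -0.3
```

View pics/s8.png

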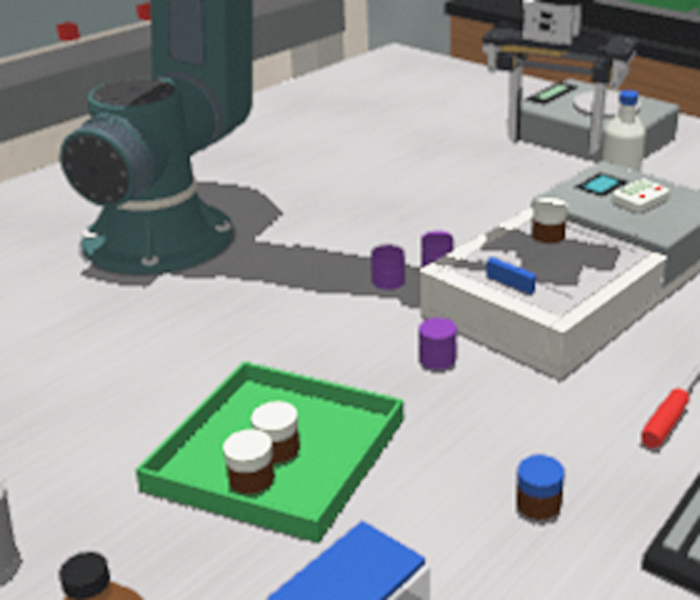

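Two jars stand in the tray at (247,460) and (275,430). The last jar (549,222) is in place under the gripper.

```bash
python3 -m creep '[{"slide":[0,30,1],"roll":0,"grip":0},{"slide":[0,60,1],"roll":0,"grip":0},{"slide":[0,85,1],"roll":0,"grip":0},{"slide":[0,102,1],"roll":0,"grip":0},{"slide":[0,112,1],"roll":0,"grip":0},{"slide":[0,118,1],"roll":0,"grip":0},{"slide":[0,118,1],"roll":0,"grip":0},{"slide":[0,118,1],"roll":0,"grip":0.4},{"slide":[0,118,1],"roll":0,"grip":0.4},{"slide":[0,118,1],"roll":0,"grip":1},{"slide":[0,118,1],"roll":0,"grip":1},{"slide":[0,118,1],"roll":0,"grip":1},{"slide":[0,118,1],"roll":0,"grip":1},{"slide":[0,118,1],"roll":0,"grip":1},{"slide":[0,118,1],"roll":0,"grip":1}]'
python3 -m creep '[{"slide":[0,-8,0],"roll":0,"grip":1},{"slide":[0,-30,0],"roll":0,"grip":1},{"slide":[0,-60,0],"roll":0,"grip":1},{"slide":[0,-85,0],"roll":0,"grip":1},{"slide":[0,-85,0],"roll":0,"grip":1},{"slide":[0,-85,0],"roll":0,"grip":1}]'
python3 - <<'E'
from h import *
plan([.469,-.185,.16],.29)
E
```

```text
time: 17.03
tool_pos: [0.5102, 0.2452, 0.0786]
ee_rot: [-1.571, 0.0, 0.296]
wrist_force: [-0.0, -0.2, 0.2]
width: 0.0457
time: 17.53
tool_pos: [0.5114, 0.2456, 0.1658]
ee_rot: [-1.57, -0.005, 0.296]
wrist_force: [-0.3, 0.4, -1.4]
width: 0.046
slide [-166.3    4.9 -399.4]
world yaw change deg -0.4
```

```bash
python3 -m creep '[{"slide":[-8,0,-18],"roll":0,"grip":1},{"slide":[-20,0,-48],"roll":0,"grip":1},{"slide":[-35,0,-84],"roll":0,"grip":1},{"slide":[-50,0,-120],"roll":0,"grip":1},{"slide":[-65,0,-156],"roll":0,"grip":1},{"slide":[-80,0,-192],"roll":0,"grip":1},{"slide":[-95,0,-228],"roll":0,"grip":1},{"slide":[-110,0,-264],"roll":0,"grip":1},{"slide":[-125,0,-300],"roll":0,"grip":1},{"slide":[-140,0,-336],"roll":0,"grip":1},{"slide":[-153,0,-368],"roll":0,"grip":1},{"slide":[-161,0,-388],"roll":0,"grip":1},{"slide":[-165,0,-400],"roll":0,"grip":1},{"slide":[-165,0,-400],"roll":0,"grip":1},{"slide":[-165,0,-400],"roll":0,"grip":1},{"slide":[-165,0,-400],"roll":0,"grip":1}]'
python3 - <<'E'
from h import *
plan([.469,-.185,.018],.29)
pic("scene","s9.png",(80,80,360,320),2.5)
E
```

```text
time: 18.87
tool_pos: [0.4692, -0.1841, 0.1627]
ee_rot: [-1.569, 0.001, 0.298]
wrist_force: [-0.8, 1.2, -1.2]
width: 0.0457
slide [ -0.3 144.7  -1.1]
world yaw change deg -0.4
```

View pics/s9.png

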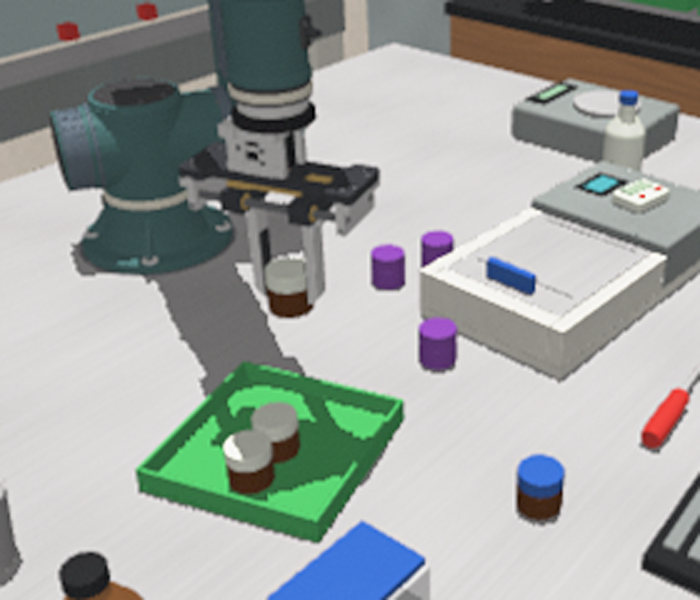

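```bash
python3 -m creep '[{"slide":[0,20,0],"roll":0,"grip":1},{"slide":[0,50,0],"roll":0,"grip":1},{"slide":[0,80,0],"roll":0,"grip":1},{"slide":[0,105,0],"roll":0,"grip":1},{"slide":[0,123,0],"roll":0,"grip":1},{"slide":[0,134,0],"roll":0,"grip":1},{"slide":[0,139,0],"roll":0,"grip":1},{"slide":[0,142,0],"roll":0,"grip":1},{"slide":[0,144,0],"roll":0,"grip":1},{"slide":[0,145,0],"roll":0,"grip":1},{"slide":[0,146,0],"roll":0,"grip":1},{"slide":[0,146,0],"roll":0,"grip":1},{"slide":[0,146,0],"roll":0,"grip":1}]'
```

```text
time: 20.0
tool_pos: [0.4697, -0.1859, 0.0182]
ee_rot: [-1.572, -0.001, 0.296]
wrist_force: [0.2, -0.2, -0.8]
width: 0.0456
```

```bash
python3 -m creep '[{"slide":[0,0,0],"roll":0,"grip":1},{"slide":[0,0,0],"roll":0,"grip":0.45},{"slide":[0,0,0],"roll":0,"grip":0.4},{"slide":[0,0,0],"roll":0,"grip":0.2},{"slide":[0,0,0],"roll":0,"grip":0.2},{"slide":[0,0,0],"roll":0,"grip":0.2},{"slide":[0,-10,0],"roll":0,"grip":0.2},{"slide":[0,-30,0],"roll":0,"grip":0.2},{"slide":[0,-60,0],"roll":0,"grip":0.1},{"slide":[0,-100,0],"roll":0,"grip":0},{"slide":[0,-140,0],"roll":0,"grip":0},{"slide":[0,-175,0],"roll":0,"grip":0},{"slide":[0,-175,0],"roll":0,"grip":0},{"slide":[0,-175,0],"roll":0,"grip":0}]'
python3 - <<'E'
from h import *
state()
pic("scene","s10.png",(80,80,360,320),2.5)
im=pic("top","t10.png",(140,130,440,290),2.6)
hsv=cv2.cvtColor(im,cv2.COLOR_BGR2HSV)
b=(hsv[...,0]>100)&(hsv[...,0]<130)&(hsv[...,1]>150)
for c,s in blobs(b): print("blue",c,s,p2w("top",*c,.092))
E
```

```text
time: 21.17
tool_pos: [0.4708, -0.1864, 0.1964]
ee_rot: [-1.576, -0.005, 0.296]
wrist_force: [0.2, 0.3, 0.8]
width: 0.0936
t 21.17 tcp [ 0.4708 -0.1864  0.1964] rot [-1.576 -0.005  0.296] F [0.2 0.3 0.8] w 0.0936
blue [333.15 151.32] [327 145  13  14 142] [ 0.72986116 -0.12931094]
blue [398.56 165.06] [382 154  34  23 726] [ 0.68446088 -0.34229877]
blue [260.6  208.06] [259 198   5  21  72] [0.54035651 0.10735029]
blue [107.33 236.19] [102 232  11   9  79] [0.44608656 0.60155207]
```

View pics/s10.png

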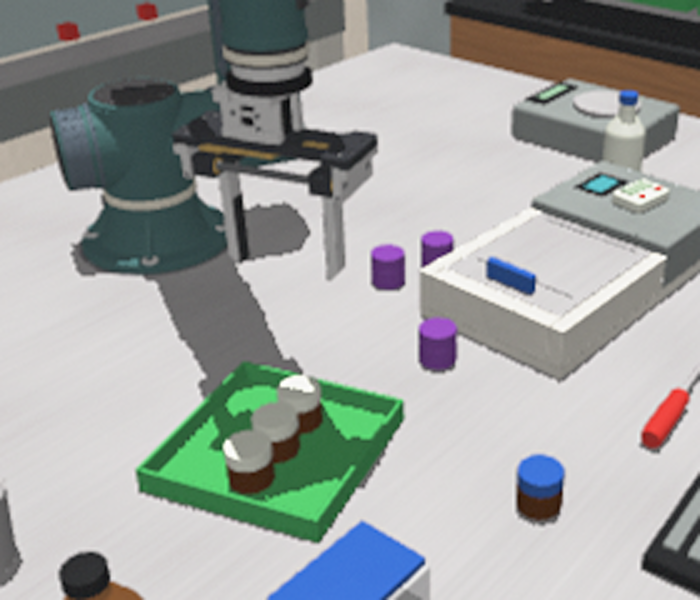

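View pics/t10.png

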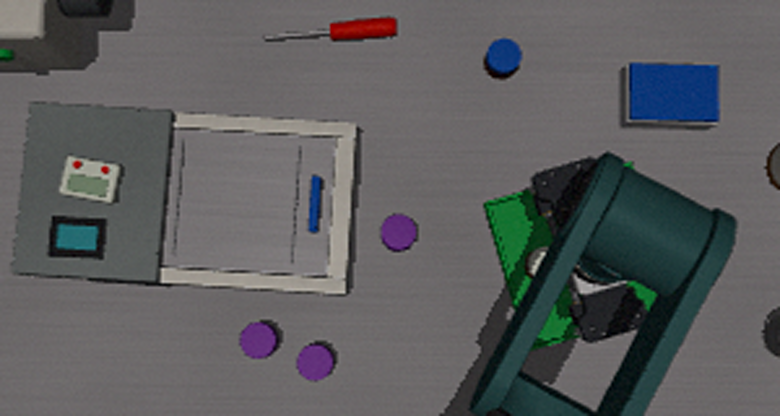

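```bash
python3 - <<'E'
from h import *
plan([.5405,.1060,.16],1.515)
E
```

```text
slide [153.7  31.9 257.7]
world yaw change deg 69.8
```

```bash
python3 -m creep '[{"slide":[12,0,20],"roll":-5,"grip":0},{"slide":[30,5,50],"roll":-12,"grip":0},{"slide":[48,10,82],"roll":-19,"grip":0},{"slide":[66,15,112],"roll":-26,"grip":0},{"slide":[84,20,142],"roll":-33,"grip":0},{"slide":[102,25,172],"roll":-40,"grip":0},{"slide":[120,30,202],"roll":-47,"grip":0},{"slide":[136,30,228],"roll":-54,"grip":0},{"slide":[147,30,247],"roll":-60,"grip":0},{"slide":[153,30,257],"roll":-66,"grip":0},{"slide":[153,30,257],"roll":-70,"grip":0},{"slide":[153,30,257],"roll":-70,"grip":0},{"slide":[153,30,257],"roll":-70,"grip":0},{"slide":[153,30,257],"roll":-70,"grip":0}]'
python3 - <<'E'
from h import *
plan([.5405,.1060,.071],1.515)
pic("scene","s11.png",(200,60,400,240),4)
E
```

```text
time: 22.43
tool_pos: [0.5398, 0.1044, 0.1611]
ee_rot: [-1.568, 0.0, 1.516]
wrist_force: [-0.3, 1.6, 1.0]
width: 0.0942
slide [ 1.7 90.1 -0.9]
world yaw change deg -0.0
```

View pics/s11.png

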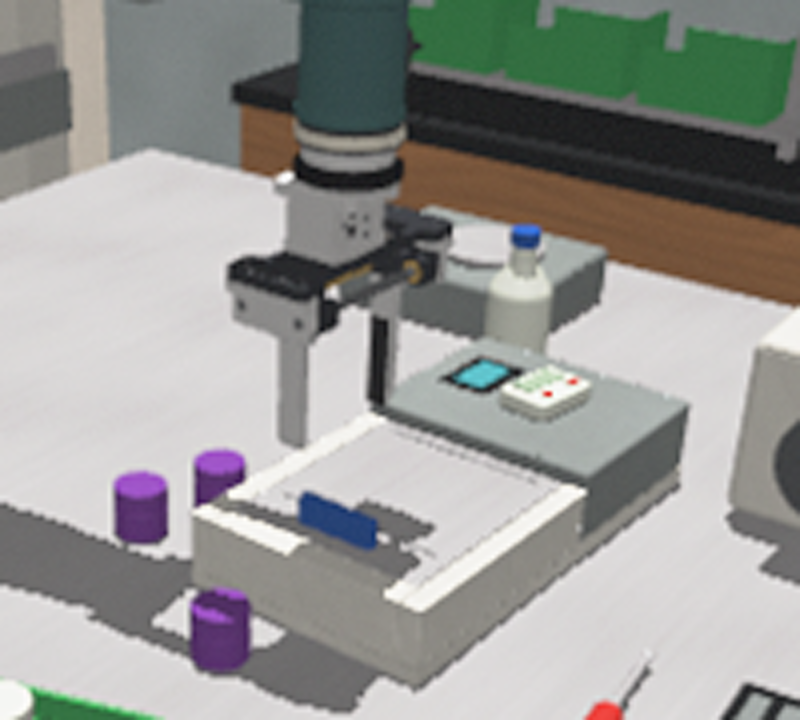

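```bash
python3 -m creep '[{"slide":[1,25,-1],"roll":0,"grip":0.3},{"slide":[1,50,-1],"roll":0,"grip":0.3},{"slide":[1,70,-1],"roll":0,"grip":0.3},{"slide":[1,82,-1],"roll":0,"grip":0.3},{"slide":[1,88,-1],"roll":0,"grip":0.3},{"slide":[1,88,-1],"roll":0,"grip":0.3},{"slide":[1,88,-1],"roll":0,"grip":0.3}]'
python3 -m creep '[{"slide":[0,0,0],"roll":0,"grip":0.6},{"slide":[0,0,0],"roll":0,"grip":0.6},{"slide":[0,0,0],"roll":0,"grip":0.75},{"slide":[0,0,0],"roll":0,"grip":0.9},{"slide":[0,0,0],"roll":0,"grip":0.9},{"slide":[0,0,0],"roll":0,"grip":1},{"slide":[0,0,0],"roll":0,"grip":1},{"slide":[0,0,0],"roll":0,"grip":1},{"slide":[0,0,0],"roll":0,"grip":1}]'
python3 - <<'E'
from h import *
pic("scene","s12.png",(200,60,400,240),4)
E
```

```text
time: 23.07
tool_pos: [0.5421, 0.1056, 0.0752]
ee_rot: [-1.572, -0.0, 1.517]
wrist_force: [-0.4, -0.0, 0.2]
width: 0.0656
time: 23.82
tool_pos: [0.5417, 0.1075, 0.0745]
ee_rot: [-1.571, -0.004, 1.518]
wrist_force: [0.6, 4.4, 0.1]
width: 0.0119
```

View pics/s12.png

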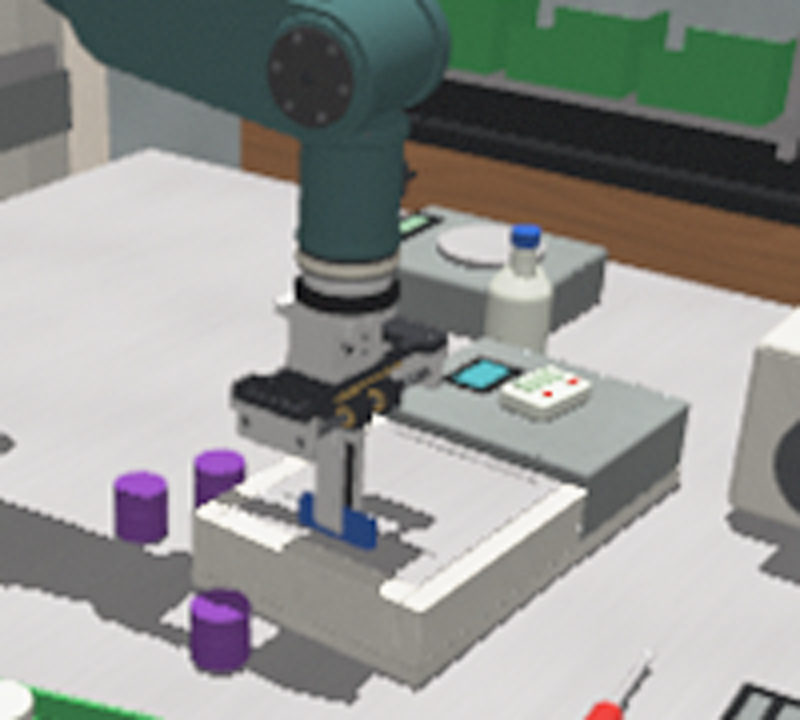

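```bash
python3 -m creep '[{"slide":[4,0,0],"roll":0,"grip":1},{"slide":[12,0,0],"roll":0,"grip":1},{"slide":[22,0,0],"roll":0,"grip":1},{"slide":[32,0,0],"roll":0,"grip":1},{"slide":[42,0,0],"roll":0,"grip":1},{"slide":[52,0,0],"roll":0,"grip":1},{"slide":[62,0,0],"roll":0,"grip":1},{"slide":[72,0,0],"roll":0,"grip":1},{"slide":[82,0,0],"roll":0,"grip":1},{"slide":[92,0,0],"roll":0,"grip":1},{"slide":[102,0,0],"roll":0,"grip":1},{"slide":[112,0,0],"roll":0,"grip":1},{"slide":[120,0,0],"roll":0,"grip":1},{"slide":[128,0,0],"roll":0,"grip":1},{"slide":[135,0,0],"roll":0,"grip":1},{"slide":[140,0,0],"roll":0,"grip":1},{"slide":[144,0,0],"roll":0,"grip":1},{"slide":[145,0,0],"roll":0,"grip":1},{"slide":[145,0,0],"roll":0,"grip":1}]'
python3 - <<'E'
from h import *
pic("scene","s13.png",(200,60,400,240),4)
E
```

```text
time: 25.45
tool_pos: [0.5497, 0.2513, 0.0745]
ee_rot: [-1.572, -0.001, 1.518]
wrist_force: [4.9, -0.7, -3.3]
width: 0.0117
```

View pics/s13.png

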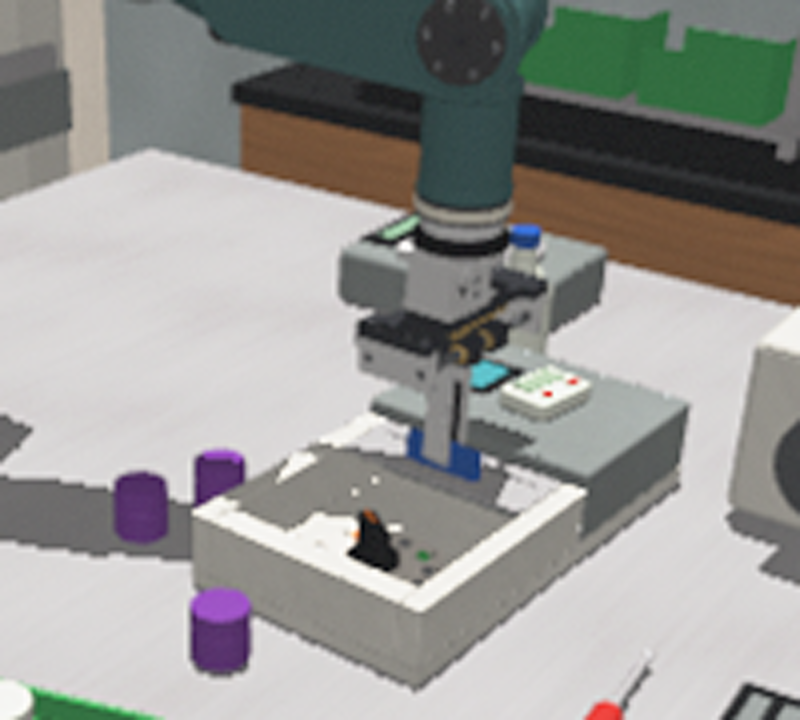

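```bash
python3 -m creep '[{"slide":[1,0,0],"roll":0,"grip":1},{"slide":[2,0,0],"roll":0,"grip":1},{"slide":[3,0,0],"roll":0,"grip":1},{"slide":[4,0,0],"roll":0,"grip":1},{"slide":[4,0,0],"roll":0,"grip":1},{"slide":[4,0,0],"roll":0,"grip":1}]'
```

```text
time: 26.0
tool_pos: [0.5497, 0.2523, 0.0745]
ee_rot: [-1.571, 0.003, 1.517]
wrist_force: [4.0, -6.8, -2.1]
width: 0.0119
```

```bash
python3 -m creep '[{"slide":[-1,0,0],"roll":0,"grip":1},{"slide":[-3,0,0],"roll":0,"grip":1},{"slide":[-3,0,0],"roll":0,"grip":0.8},{"slide":[-3,0,0],"roll":0,"grip":0.6},{"slide":[-3,0,0],"roll":0,"grip":0.6},{"slide":[-3,-10,0],"roll":0,"grip":0.6},{"slide":[-3,-30,0],"roll":0,"grip":0.6},{"slide":[-3,-60,0],"roll":0,"grip":0.6},{"slide":[-3,-100,0],"roll":0,"grip":0.6},{"slide":[-3,-135,0],"roll":0,"grip":0.5},{"slide":[-3,-135,0],"roll":0,"grip":0.5},{"slide":[-3,-135,0],"roll":0,"grip":0.5}]'
python3 - <<'E'
from h import *
im=pic("scene","s14.png",(230,120,370,240),5.5)
pic("top","t14.png",(140,130,330,290),4)
state()
hsv=cv2.cvtColor(im,cv2.COLOR_BGR2HSV)
b=(hsv[...,0]>100)&(hsv[...,0]<130)&(hsv[...,1]>150)
for c,s in blobs(b): print("blue",c,s,p2w("scene",*c,.080))
E
```

```text
time: 27.0
tool_pos: [0.5505, 0.2525, 0.2142]
ee_rot: [-1.578, -0.003, 1.519]
wrist_force: [-0.3, -0.1, -0.2]
width: 0.0468
t 27.1 tcp [0.5487 0.2517 0.2092] rot [-1.57   0.     1.518] F [-0.3 -0.7 -0.4] w 0.0475
blue [331.12 118.73] [328 117   7   5  26] [0.35588511 0.7576145 ]
blue [310.89 173.14] [303 167  17  13 121] [0.55296902 0.25108895]
blue [295.88 270.05] [288 262  17  17 235] [ 0.76943433 -0.17898968]
blue [217.91 313.02] [ 188  289   61   50 1527] [ 0.71396068 -0.37760681]
```

View pics/s14.png

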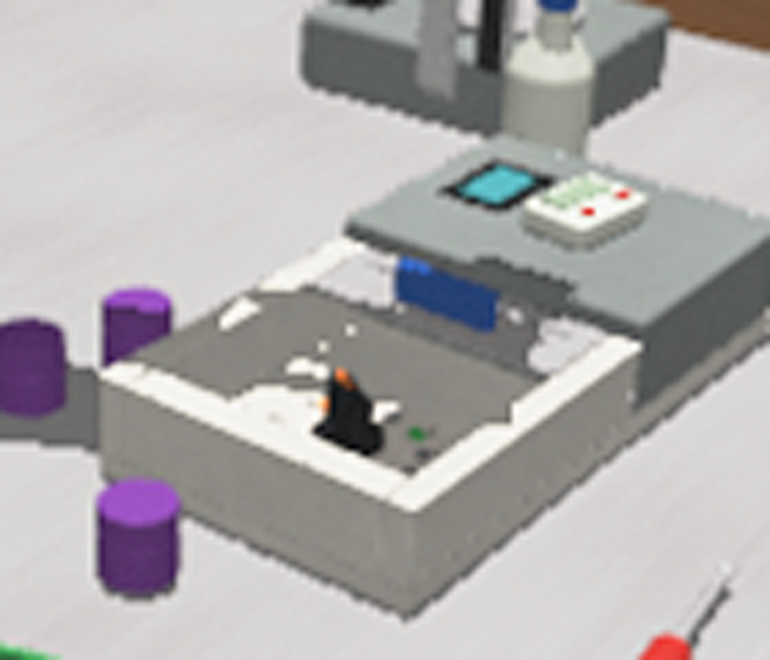

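View pics/t14.png

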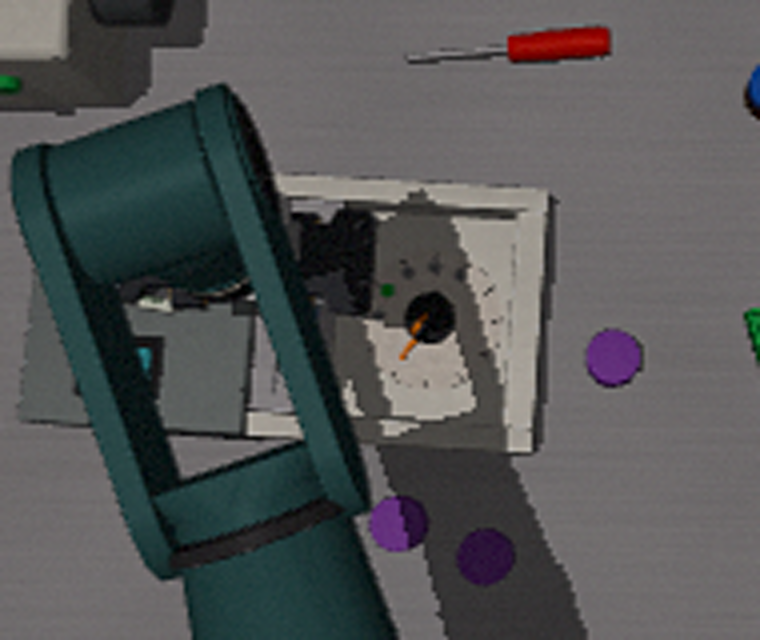

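```bash
python3 - <<'E'
from h import *
im=cv2.imread("pics/raw_t14.png");hsv=cv2.cvtColor(im,cv2.COLOR_BGR2HSV)
cv2.imwrite("pics/c14.png",cv2.resize(im[185:235,220:280],None,fx=12,fy=12,interpolation=cv2.INTER_CUBIC))
x0,y0,x1,y1=220,185,280,235
s=hsv[y0:y1,x0:x1]
def off(m):
    for c,st in blobs(m,3): print(c+[x0,y0],st[4],end=" | ")
    print()
o=(s[...,0]>5)&(s[...,0]<20)&(s[...,1]>150)&(s[...,2]>120)
g=(s[...,0]>40)&(s[...,0]<80)&(s[...,1]>120)
k=(s[...,2]<35)
print("orange");off(o);print("green");off(g);print("black");off(k)
i=cv2.imread("pics/raw_s14.png");print(i.shape)
ys,xs=np.nonzero(o);
P=np.array([p2w("top",x+x0,y+y0,.05) for x,y in zip(xs,ys)]);u,sv,vt=np.linalg.svd(P-P.mean(0));print("orient axis",vt[0],P.mean(0),P.min(0),P.max(0))
E
```

```text
orange
[241.29 216.86] 7 | 
green
[236.12 202.12] 8 | 
black
[227.15 194.05] 235 | [247.41 208.79] 107 | [221.96 226.12] 69 | 
(420, 560, 3)
orient axis [-0.90609505  0.42307418] [0.51917913 0.17264116] [0.50797337 0.16551807] [0.53488498 0.17842904]
```

View pics/c14.png

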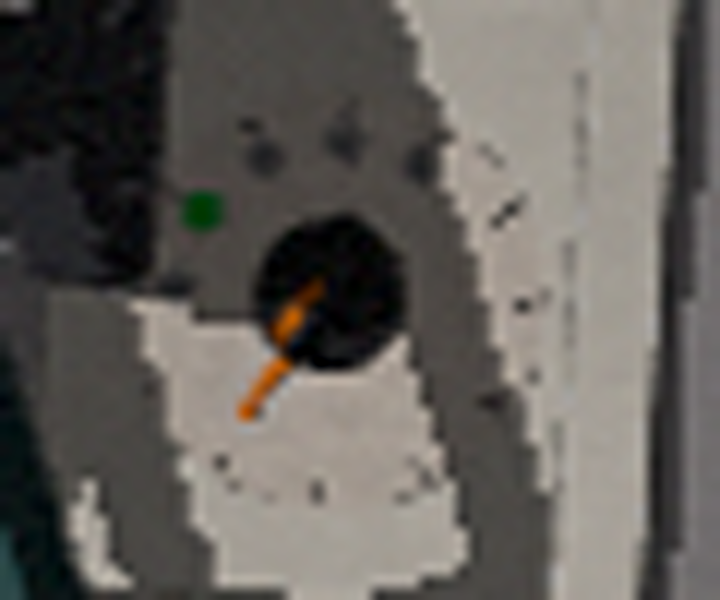

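```bash
python3 - <<'E'
from h import *
from scipy.optimize import least_squares
f=lambda X,Y:(X/12-.46+220,Y/12-.46+185)
S=[(175,285),(203,212),(265,157),(345,140),(420,163)]
for z in(.015,.022):
    W=np.array([p2w("top",*f(*s),z) for s in S])
    def r(p): # clockwise => decreasing angle
        a=p[2]-np.arange(5)*np.pi/6
        return (p[:2]+.045*np.c_[np.cos(a),np.sin(a)]-W).ravel()
    q=least_squares(r,[.53,.15,1.6]);print(z,q.x,np.degrees(q.x[2]),np.round(q.fun*1e3,1))
print("disc",p2w("top",*f(330.5,291),.026),p2w("top",*f(330.5,291),.04))
tip=p2w("top",*f(245,415),.03);print("tip",tip)
# scene estimate bar top
E
```

```text
0.015 [0.5451034  0.1580303  1.52163479] 87.18325135879515 [-0.4 -0.5  0.6 -0.   0.2  0.2  0.1  0.4 -0.5 -0.1]
0.022 [0.54417854 0.15726322 1.52163553] 87.18329394983722 [-0.6 -0.3  0.6  0.1  0.3  0.2  0.2  0.3 -0.4 -0.3]
disc [0.54504551 0.15770269] [0.54349208 0.15631906]
tip [0.50925224 0.18082152]
```

```bash
python3 - <<'E'
from h import *
plan([.5448,.1577,.15],np.radians(56.85))
E
python3 -m creep '[{"slide":[-15,0,1],"roll":4,"grip":0.5},{"slide":[-35,10,1],"roll":9,"grip":0.5},{"slide":[-60,20,1],"roll":15,"grip":0.5},{"slide":[-80,35,1],"roll":21,"grip":0.5},{"slide":[-92,50,1],"roll":26,"grip":0.5},{"slide":[-94,55,-1],"roll":30,"grip":0.5},{"slide":[-94,55,-1],"roll":30,"grip":0.5},{"slide":[-94,55,-1],"roll":30,"grip":0.5},{"slide":[-94,55,-1],"roll":30,"grip":0.5}]'
python3 - <<'E'
from h import *
plan([.5448,.1577,.031],np.radians(56.85))
pic("scene","s15.png",(230,120,370,240),5.5)
E
```

```text
slide [-94.   59.2  -1.1]
world yaw change deg -30.1
time: 27.85
tool_pos: [0.545, 0.1581, 0.154]
ee_rot: [-1.57, 0.001, 0.996]
wrist_force: [-0.6, -0.7, 0.9]
width: 0.0468
slide [ -0.3 123.   -0.2]
world yaw change deg -0.2
```

View pics/s15.png

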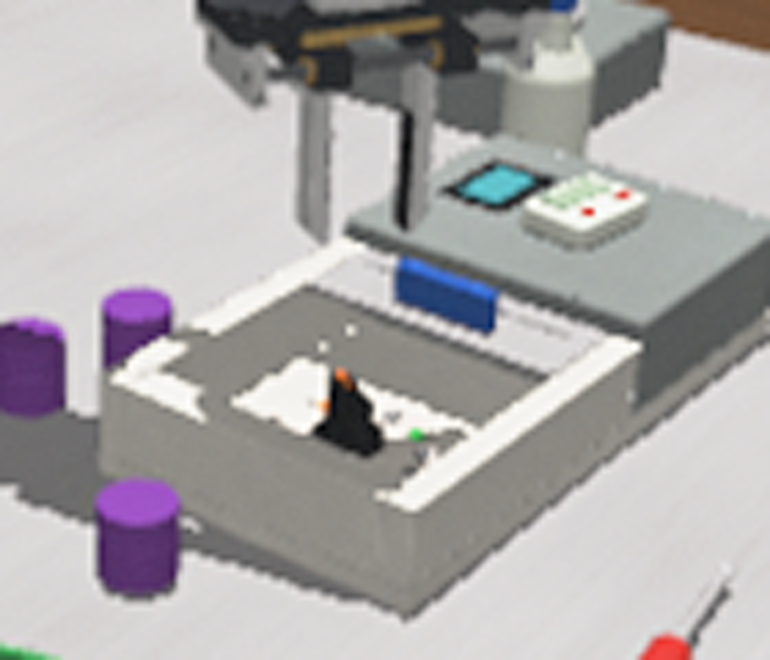

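```bash
python3 -m creep '[{"slide":[0,20,0],"roll":0,"grip":0.5},{"slide":[0,45,0],"roll":0,"grip":0.5},{"slide":[0,70,0],"roll":0,"grip":0.5},{"slide":[0,90,0],"roll":0,"grip":0.5},{"slide":[0,105,0],"roll":0,"grip":0.5},{"slide":[0,115,0],"roll":0,"grip":0.5},{"slide":[0,120,0],"roll":0,"grip":0.5},{"slide":[0,122,0],"roll":0,"grip":0.5},{"slide":[0,122,0],"roll":0,"grip":0.5},{"slide":[0,122,0],"roll":0,"grip":0.5}]'
```

```text
time: 28.73
tool_pos: [0.5463, 0.158, 0.0338]
ee_rot: [-1.572, -0.002, 0.995]
wrist_force: [0.2, -0.6, 0.8]
width: 0.0468
```

```bash
python3 -m creep '[{"slide":[0,0,0],"roll":0,"grip":0.7},{"slide":[0,0,0],"roll":0,"grip":0.8},{"slide":[0,0,0],"roll":0,"grip":0.85},{"slide":[0,0,0],"roll":0,"grip":0.9},{"slide":[0,0,0],"roll":0,"grip":1},{"slide":[0,0,0],"roll":0,"grip":1},{"slide":[0,0,0],"roll":0,"grip":1},{"slide":[0,0,0],"roll":0,"grip":1}]'
python3 - <<'E'
from h import *
pic("scene","s16.png",(230,120,370,240),5.5)
E
```

```text
time: 29.4
tool_pos: [0.5453, 0.1569, 0.0327]
ee_rot: [-1.571, 0.001, 0.994]
wrist_force: [-1.6, -3.2, 2.1]
width: 0.0137
```

View pics/s16.png

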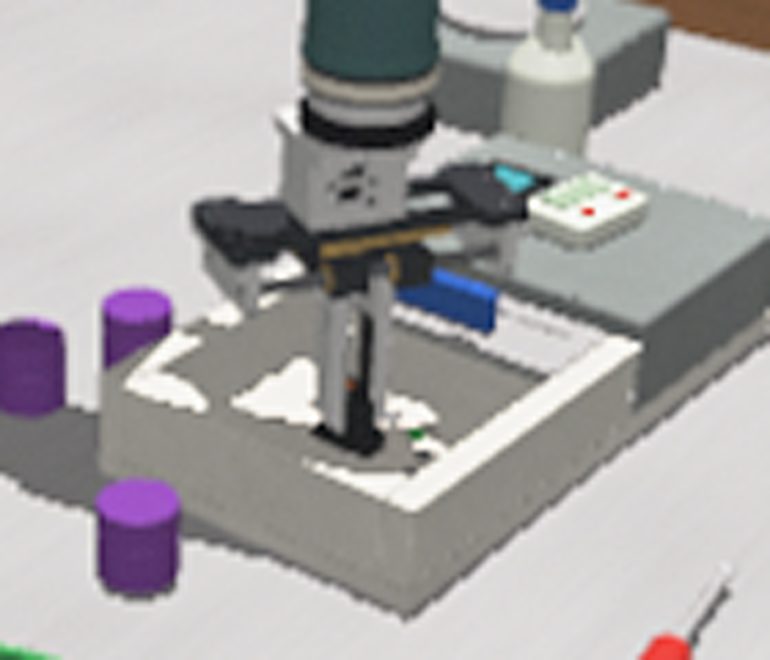

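```bash
python3 -m creep '[{"slide":[-1,0,0],"roll":3,"grip":1},{"slide":[-1,0,0],"roll":8,"grip":1},{"slide":[-1,0,0],"roll":13,"grip":1},{"slide":[-1,0,0],"roll":18,"grip":1},{"slide":[-1,0,0],"roll":24,"grip":1},{"slide":[-1,0,0],"roll":30,"grip":1},{"slide":[-1,0,0],"roll":36,"grip":1},{"slide":[-1,0,0],"roll":42,"grip":1},{"slide":[-1,0,0],"roll":48,"grip":1},{"slide":[-1,0,0],"roll":54,"grip":1},{"slide":[-1,0,0],"roll":60,"grip":1},{"slide":[-1,0,0],"roll":66,"grip":1},{"slide":[-1,0,0],"roll":72,"grip":1},{"slide":[-1,0,0],"roll":78,"grip":1},{"slide":[-1,0,0],"roll":83,"grip":1},{"slide":[-1,0,0],"roll":87,"grip":1},{"slide":[-1,0,0],"roll":90,"grip":1},{"slide":[-1,0,0],"roll":90,"grip":1},{"slide":[-1,0,0],"roll":90,"grip":1},{"slide":[-1,0,0],"roll":90,"grip":1}]'
python3 - <<'E'
from h import *
pic("scene","s17.png",(230,120,370,240),5.5)
E
```

```text
time: 31.12
tool_pos: [0.5438, 0.1566, 0.0327]
ee_rot: [-1.572, 0.002, -0.575]
wrist_force: [-4.4, -3.3, 5.4]
width: 0.0133
```

View pics/s17.png

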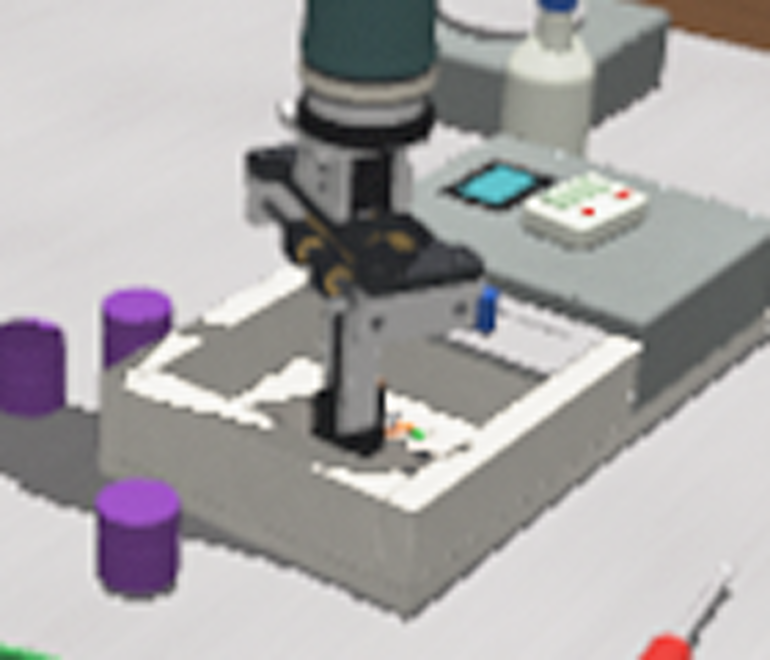

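Orange pointer (400,430) now meets the green spot (416,434). I'll release and rise.

```bash
python3 -m creep '[{"slide":[0,0,0],"roll":0,"grip":0.8},{"slide":[0,0,0],"roll":0,"grip":0.6},{"slide":[0,0,0],"roll":0,"grip":0.5},{"slide":[0,0,0],"roll":0,"grip":0.5},{"slide":[0,0,0],"roll":0,"grip":0.5},{"slide":[0,-10,0],"roll":0,"grip":0.5},{"slide":[0,-30,0],"roll":0,"grip":0.5},{"slide":[0,-60,0],"roll":0,"grip":0.5},{"slide":[0,-95,0],"roll":0,"grip":0.5},{"slide":[0,-130,0],"roll":0,"grip":0.5},{"slide":[0,-160,0],"roll":0,"grip":0.5},{"slide":[0,-160,0],"roll":0,"grip":0.5},{"slide":[0,-160,0],"roll":0,"grip":0.5}]'
python3 - <<'E'
from h import *
pic("scene","s18.png",(230,120,370,240),5.5)
pic("top","t18.png",(220,175,285,240),9)
plan([.5495,.2515,.19],1.517)
E
```

```text
time: 32.25
tool_pos: [0.5463, 0.1572, 0.1961]
ee_rot: [-1.566, -0.005, -0.576]
wrist_force: [-0.6, 0.1, -1.0]
width: 0.0471
slide [-47.3   1.7  82.3]
world yaw change deg 119.9
```

View pics/s18.png

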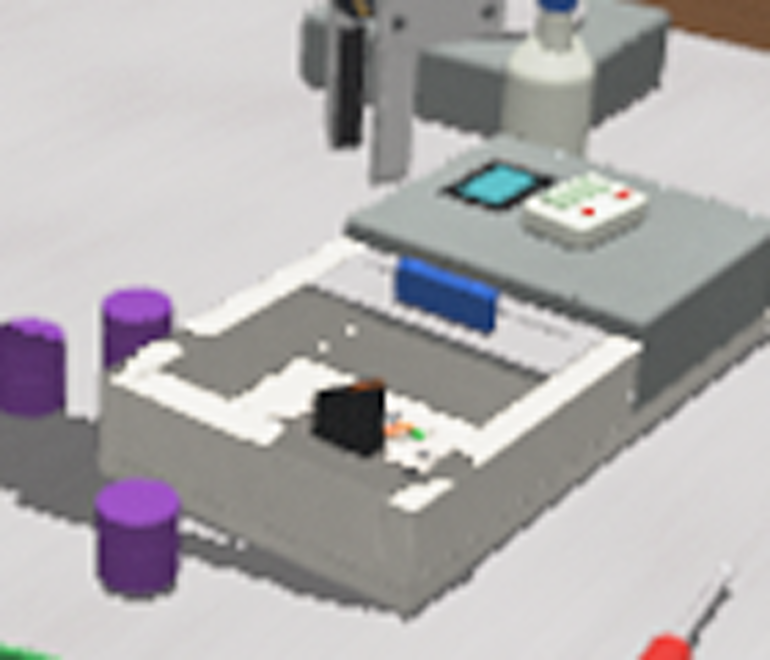

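View pics/t18.png

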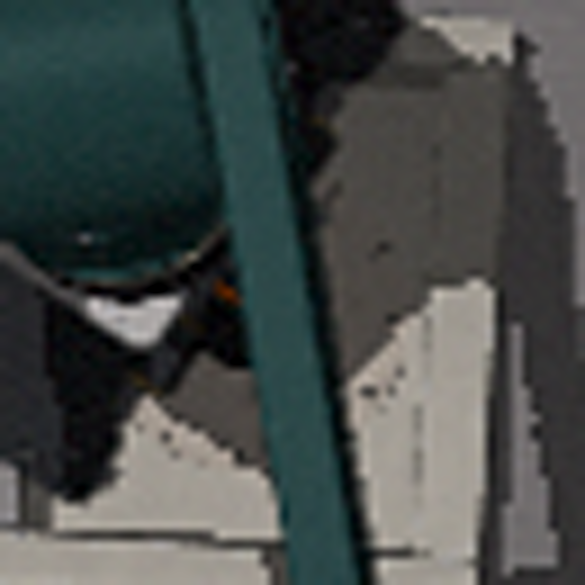

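```bash
python3 -m creep '[{"slide":[-8,0,14],"roll":6,"grip":0.5},{"slide":[-18,0,32],"roll":12,"grip":0.5},{"slide":[-28,0,50],"roll":19,"grip":0.5},{"slide":[-38,0,66],"roll":26,"grip":0.5},{"slide":[-45,0,77],"roll":33,"grip":0.5},{"slide":[-47,0,82],"roll":40,"grip":0.5},{"slide":[-47,0,82],"roll":47,"grip":0.5},{"slide":[-47,0,82],"roll":54,"grip":0.5},{"slide":[-47,0,82],"roll":60,"grip":0.6},{"slide":[-47,0,82],"roll":60,"grip":0.6},{"slide":[-47,0,82],"roll":60,"grip":0.6},{"slide":[-47,0,82],"roll":60,"grip":0.6}]'
python3 - <<'E'
from h import *
pic("top","t19.png",(220,175,285,240),9)
plan([.5495,.2515,.073],-1.625)
E
```

```text
time: 33.35
tool_pos: [0.5495, 0.251, 0.191]
ee_rot: [-1.573, -0.001, -1.621]
wrist_force: [-0.2, 0.2, -0.5]
width: 0.0376
slide [ -0.6 118.5  -0. ]
world yaw change deg -0.2
```

View pics/t19.png

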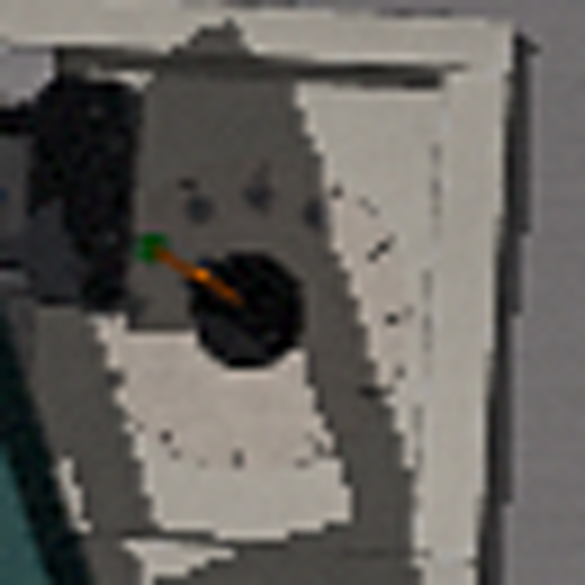

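The pointer tip (160,250) lies on the green spot (152,247), and the dial has been let go. Now I'll close the hatch.

```bash
python3 -m creep '[{"slide":[0,30,0],"roll":0,"grip":0.6},{"slide":[0,60,0],"roll":0,"grip":0.6},{"slide":[0,85,0],"roll":0,"grip":0.6},{"slide":[0,103,0],"roll":0,"grip":0.6},{"slide":[0,112,0],"roll":0,"grip":0.6},{"slide":[0,117,0],"roll":0,"grip":0.6},{"slide":[0,117,0],"roll":0,"grip":0.6},{"slide":[0,117,0],"roll":0,"grip":0.6},{"slide":[0,117,0],"roll":0,"grip":0.8},{"slide":[0,117,0],"roll":0,"grip":0.9},{"slide":[0,117,0],"roll":0,"grip":1},{"slide":[0,117,0],"roll":0,"grip":1},{"slide":[0,117,0],"roll":0,"grip":1},{"slide":[0,117,0],"roll":0,"grip":1}]'
```

```text
time: 34.57
tool_pos: [0.5505, 0.2515, 0.0763]
ee_rot: [-1.57, 0.001, -1.624]
wrist_force: [-0.4, 0.4, 1.6]
width: 0.0118
```

```bash
python3 -m creep '[{"slide":[4,0,0],"roll":0,"grip":1},{"slide":[12,0,0],"roll":0,"grip":1},{"slide":[22,0,0],"roll":0,"grip":1},{"slide":[32,0,0],"roll":0,"grip":1},{"slide":[42,0,0],"roll":0,"grip":1},{"slide":[52,0,0],"roll":0,"grip":1},{"slide":[62,0,0],"roll":0,"grip":1},{"slide":[72,0,0],"roll":0,"grip":1},{"slide":[82,0,0],"roll":0,"grip":1},{"slide":[92,0,0],"roll":0,"grip":1},{"slide":[102,0,0],"roll":0,"grip":1},{"slide":[112,0,0],"roll":0,"grip":1},{"slide":[120,0,0],"roll":0,"grip":1},{"slide":[128,0,0],"roll":0,"grip":1},{"slide":[135,0,0],"roll":0,"grip":1},{"slide":[140,0,0],"roll":0,"grip":1},{"slide":[144,0,0],"roll":0,"grip":1},{"slide":[145,0,0],"roll":0,"grip":1},{"slide":[145,0,0],"roll":0,"grip":1}]'
python3 -m creep '[{"slide":[1,0,0],"roll":0,"grip":1},{"slide":[2,0,0],"roll":0,"grip":1},{"slide":[3,0,0],"roll":0,"grip":1},{"slide":[3,0,0],"roll":0,"grip":1},{"slide":[3,0,0],"roll":0,"grip":1}]'
```

```text
time: 36.15
tool_pos: [0.5424, 0.1074, 0.0762]
ee_rot: [-1.57, 0.005, -1.624]
wrist_force: [-0.2, 7.2, 5.7]
width: 0.0117
time: 36.57
tool_pos: [0.5424, 0.1074, 0.0762]
ee_rot: [-1.57, 0.01, -1.623]
wrist_force: [0.5, 14.5, 4.0]
width: 0.0116
```

At the closed stop: the position holds at y 0.1074 while the force rises to 14.5 N. I'll relax, release, rise and retreat.

```bash
python3 -m creep '[{"slide":[-1,0,0],"roll":0,"grip":1},{"slide":[-2,0,0],"roll":0,"grip":1},{"slide":[-3,0,0],"roll":0,"grip":1},{"slide":[-3,0,0],"roll":0,"grip":0.8},{"slide":[-3,0,0],"roll":0,"grip":0.6},{"slide":[-3,0,0],"roll":0,"grip":0.5},{"slide":[-3,0,0],"roll":0,"grip":0.5},{"slide":[-3,-10,0],"roll":0,"grip":0.5},{"slide":[-3,-30,0],"roll":0,"grip":0.5},{"slide":[-3,-60,0],"roll":0,"grip":0.5},{"slide":[-3,-100,0],"roll":0,"grip":0.5},{"slide":[-3,-140,0],"roll":0,"grip":0.5},{"slide":[-3,-160,0],"roll":0,"grip":0.5},{"slide":[-3,-160,0],"roll":0,"grip":0.5},{"slide":[-3,-160,0],"roll":0,"grip":0.5}]'
python3 - <<'E'
from h import *
plan([.35,0.33,.24])
E
```

```text
time: 37.82
tool_pos: [0.5432, 0.1061, 0.2377]
ee_rot: [-1.567, 0.0, -1.624]
wrist_force: [0.5, 0.4, -0.6]
width: 0.0474
slide [-213.3   -3.1 -204.8]
```

```bash
python3 -m creep '[{"slide":[-20,0,-20],"roll":0,"grip":0.5},{"slide":[-45,0,-43],"roll":0,"grip":0.5},{"slide":[-70,0,-67],"roll":0,"grip":0.5},{"slide":[-95,0,-91],"roll":0,"grip":0.5},{"slide":[-120,0,-115],"roll":0,"grip":0.5},{"slide":[-145,0,-139],"roll":0,"grip":0.5},{"slide":[-170,0,-163],"roll":0,"grip":0.5},{"slide":[-190,0,-182],"roll":0,"grip":0.5},{"slide":[-205,0,-197],"roll":0,"grip":0.5},{"slide":[-210,0,-202],"roll":0,"grip":0.5},{"slide":[-210,0,-202],"roll":0,"grip":0.5},{"slide":[-210,0,-202],"roll":0,"grip":0.5}]'
python3 - <<'E'
from h import *
state()
im=pic("top","t20.png");pic("scene","s20.png",None,1.4)
hsv=cv2.cvtColor(im,cv2.COLOR_BGR2HSV)
b=(hsv[...,0]>100)&(hsv[...,0]<130)&(hsv[...,1]>150)
for c,s in blobs(b): print("blue",c,p2w("top",*c,.092))
m=np.zeros(im.shape[:2],bool);m[190:268,325:402]=(im.min(2)[190:268,325:402]>110)
R=np.array([[np.cos(.29),np.sin(.29)],[-np.sin(.29),np.cos(.29)]])
for c,s in blobs(m,20):
    w=p2w("top",*c,.051);print("tray cap",c,w,"tray frame",R@(w-[.483,-.234]))
E
```

```text
time: 38.82
tool_pos: [0.3518, 0.326, 0.2342]
ee_rot: [-1.572, -0.002, -1.623]
wrist_force: [0.5, 0.3, 0.1]
width: 0.0472
t 38.82 tcp [0.3518 0.326  0.2342] rot [-1.572 -0.002 -1.623] F [0.5 0.3 0.1] w 0.0472
blue [333.13 151.41] [ 0.72955656 -0.12924188]
blue [398.59 165.09] [ 0.68436104 -0.3423931 ]
blue [260.66 207.85] [0.54104237 0.10716528]
blue [107.33 236.19] [0.44608656 0.60155207]
tray cap [371.04 213.1 ] [ 0.53026039 -0.25763424] tray frame [ 0.03852871 -0.03616158]
tray cap [364.45 227.09] [ 0.48363198 -0.23480613] tray frame [ 0.00037508 -0.00095318]
tray cap [349.96 231.11] [ 0.47003185 -0.18677659] tray frame [0.00107698 0.04895982]
```

View pics/t20.png

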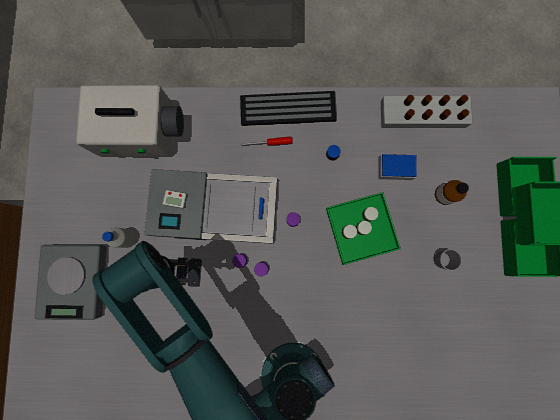

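View pics/s20.png

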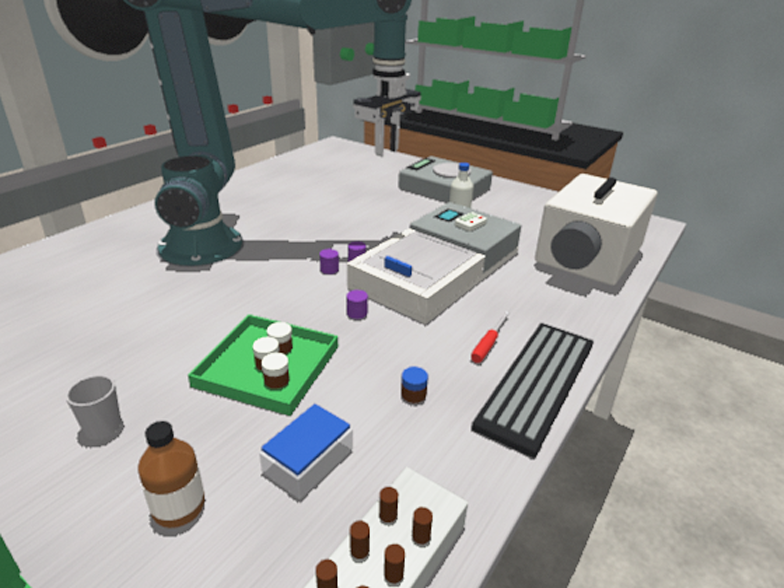

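```bash
python3 -c "
from bench import ticket
print(ticket.close_job())"
```

```text
the job is handed in; nothing more can be done
None
```

I finished the job and handed it in at about 39 s of the 208 s allowed. The hand-in gave no verdict.

- **Jars:** There were three white-capped jars on the hatch, and all three now stand upright in the green tray. I put them in a row. In the last picture the first one sits about 4 cm from where I placed it; I think it was the knock the task warned about. It's still upright, about 33 mm clear of the nearest wall, so I left it there.
- **Hatch:** I slid it open by its blue handle until it hit the stop, after about 145 mm. After turning the dial I slid it closed again. It stopped moving while the push force rose to 14.5 N, and the handle is back within 1 mm of where it started.
- **Dial:** I turned it three clicks clockwise (90°) and let go. Both cameras then showed the pointer tip on the green spot. I couldn't see it again once the hatch was closed.
- **Everything else:** The blue-capped jar and the other blue-marked items measured within 1 mm of their starting positions. The purple look-alikes and the remaining items looked unmoved in the last pictures.

The wrist-force readings I took stayed under about 16 N, and the arm is clear of everything.

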